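Shut a split lipstick mould in its ratchet clamp

TASK

Get the lipstick mould ready for pouring: take the loose half off its mat by the black lug and stand it in the clamp bed between the guide rails, cavities towards the fixed half, and let go. Then work the ratchet handle back and forth until the halves are drawn shut on their dowels and the handle resists firmly, about 12 N at the knob and never over 15 N (the ratchet cannot be let back), and leave the handle swung back to its parked end, away from the mould. Leave the other things on the bench where they are.

Things in the scene. Friction and masses are not known exactly. Their poses are not given: they have to be found in the camera images.
- mould_clamp: Ratchet clamp fixed on the table: aluminium bed plate 300 x 150 x 12 mm. Origin: centre of the plate's underside, on the table; z up; +x is the closing direction, from the ratchet end to the fixed mould half. At the -x end a blue housing (104 x 114 mm, top at z = 32 mm) carries a 36-tooth ratchet wheel, its drive pawl on the handle and a holding pawl on the housing.
- bed (a point): Centre of the clamp's bed between the guide rails, on the bed surface (80 mm ahead, +x, of the clamp's origin, 12 mm above the table); axes as the clamp's. Two steel rails run along x from -65 to +65 mm, 18 mm high, inner faces at y = +56.5 and -56.5 mm (1.5 mm play each side of a mould half) up to 11 mm, then a lead-in slope widening 5 mm each side to the top.
- mould_front: Fixed half of the aluminium mould, bolted to the bed before a dark backstop; its place along the bed differs. 26 (x) x 110 (y) x 50 mm high. Origin: centre of its underside, on the bed; axes as the clamp's. Mating face at x = -13 mm: four half-round cavities and two dowels (8 mm thick, 9 mm long, tapered, at y = +-42 mm, 24 mm above the bed) pointing to -x.
- mould_loose: Loose half of the mould, 0.45 kg, 26 (x) x 110 (y) x 50 mm high, upright on a dark mat 5 mm thick. Origin: centre of its underside. Its +x face is the mating face: four half-round cavities, two 10 mm dowel sockets 13 mm deep (y = +-42 mm, z = 24 mm). In the clamp its axes point as the clamp's. Shut, its origin is 26 mm from that of the fixed half, towards -x.
- lug (a point): Grip point on the black lifting lug on top of the loose half: lug 12 mm (x) x 30 mm (y) x 30 mm high, from 50 to 80 mm above the underside, its middle 5 mm behind (-x of) the middle of the half; this point is 70 mm above the underside, 10 mm below the lug's top. Axes as the loose half's.
- clamp_pad: Pressure pad with a red face, driven along the clamp's +x as the wheel is notched round (1.7 mm a notch). It floats stiffly before its springs with up to 8 mm of play; how much play is left at the start differs and cannot be read. Axes as the clamp's. Red face 92 mm wide, z = 16 to 56 mm above the table, 15 mm ahead (+x) of this origin.
- ratchet_lever (a joint): Handle angle, rad: 0 = parked at its stop, pointing obliquely away from the mould; grows (clockwise from above) to a stop at 1.35 towards the mould. That is the driving stroke: the pawl takes up a tooth within 0.2 rad, then each 0.17 rad is a notch. Swung back, the pawl clicks over the teeth and the wheel stays. The handle stays where it is left.
- knob_grip (a point): Middle of the black upright knob on the handle's end: 25 mm diameter, 62 to 114 mm above the table, this point 92 mm above it, 130 mm from the handle's axis; it turns freely on its pin. Arm below it 16 mm wide, top at 57 mm. Free swinging takes 1 to 2.5 N at the knob; once the mould is shut and the pad's play used up, 4.5 N more with each notch. Only this force tells.
- lever_axis (a point): Point on the vertical axis of handle and wheel, 92 mm above the table (the height of knob_grip).
- tape_roll: Bystander: roll of tan tape lying flat, 96 mm across, 25 mm high.
- petri_2: Bystander: clear petri dish, 60 mm across, 13 mm high.
- timer: Bystander: white bench timer, 61 x 68 x 29 mm.
- marker: Bystander: blue-capped marker pen lying down, 134 mm long, 14 mm thick.
- cream_jar: Bystander: small white cream jar, 51 mm across, 27 mm high.

How it is judged (in metres and radians):
On the way, in this order (a step that is already met when the one before it is completed fails the run):
1. the loose half stands in the bed between the rails, ahead of the pad, cavities towards the fixed half, let go (y of mould_loose in the frame of mould_clamp between -0.0035 and 0.0035 m and z of mould_loose in the frame of mould_clamp between 0.01 and 0.0145 m and x of mould_loose in the frame of mould_clamp between 0.02 and 0.062 m and angle between the z axis of mould_loose and the z axis of mould_clamp, either way round below 0.05 rad and angle between the x axis of mould_loose and the x axis of mould_clamp, either way round below 0.08 rad and x of mould_front in the frame of mould_loose above 0 m and contact force between the fingers and mould_loose below 0.3 N), for 0.2 s.
2. the mould is shut and clamped: pad presses the loose half with more than 50 N (x of mould_loose in the frame of mould_front between -0.0278 and -0.0245 m and y of mould_loose in the frame of mould_front between -0.0025 and 0.0025 m and z of mould_loose in the frame of mould_front between -0.0025 and 0.0025 m and angle between the x axis of mould_loose and the x axis of mould_front, either way round below 0.03 rad and contact force between clamp_pad and mould_loose above 50 N), for 0.2 s.
At the end, for the whole second after the job is handed in: Mould shut (halves face to face within about 1.5 mm, in line within 2.5 mm) and held by the ratchet with the pad pressing 50 to 160 N; the handle back within 0.2 rad of its parked stop and still (all of step 2 and contact force between clamp_pad and mould_loose below 160 N and value of joint ratchet_lever below 0.2 rad and velocity of joint ratchet_lever below 0.1 rad/s and linear speed of mould_loose below 0.02 m/s); the robot touches nothing.
It fails at once if the clamp is overtightened: the pad presses the mould half with more than 180 N (about 15.5 N on the knob) (contact force between clamp_pad and mould_loose above 180 N).
It fails at once if a bystander is shifted by more than 3 cm (distance of any of tape_roll, petri_2, timer, marker, cream_jar from where it was at the start of the episode above 0.03 m).
It also fails if it takes over 70 s, if anything falls off the work surface, if the arm or the gripper's body presses on something with over 40 N, if the wrist force passes 120 N, or if a joint passes its speed limit or range.

ROBOT

A 7-joint arm with a two-finger parallel gripper is mounted at the origin on a cart in front of the work surface, level with it; the furniture and walls round the work are solid. World frame = base frame: x ahead of the robot, y to its left, z up, the work surface at z = 0. Lengths are in m, angles in degrees, forces in N, time in s.
With the tool pointing down it reaches from about 0.4 to 0.85 m from the base axis. Payload 4.5 kg.
Tool frame: the origin (TCP) lies midway between the tips of the shut fingers; the grasp point (between the pads) lies 19 mm behind it (pinch_z is the distance from the TCP to the grasp point, in m); z points along the fingers, y is the line along which they close (so a half turn about z gives the same grasp; the last joint's range is limited). The gripper opens to 85 mm and grips with 20 to 120 N. Pads are 22 mm wide; open, the fingers measure 114 mm over their backs; the gripper's body (76 mm by 85 mm) begins 54 mm behind the grasp point. The pads swing forward as they close: fully open they stand 13 mm farther back than shut.
Start: joints at [-70.829, 39.483, -11.15, 89.685, 9.013, 51.709, -12.324], TCP at [0.185, 0.597, 0.231] pointing down, gripper open.
Joint ranges: [-172.22, 172.22], [-26.19, 119.32], [-84.43, 86.54], [7.71, 146.69], [-57.33, 237.33], [2.42, 119.75], [-152.13, 152.13]. Speed limits (degrees/s): [147.25, 147.25, 180, 180, 180, 180, 180].

INTERFACE

Orientations are given as [roll, pitch, yaw] about the fixed x, y, z axes, in that order (R = Rz(yaw) Ry(pitch) Rx(roll)).
In Python, from rig import * gives the robot as it stands.
- The arm moves only by the shell command python3 -m creep 'ROWS' [FORCE]. ROWS is JSON, a list of rows, each an object of numbers: "jaw": the opening, from 0 (shut) to 1 (fully open); "tx", "ty", "tz": the shift along the tool's x, y, z each as a share of 40 cm, from -1 to 1; "ax", "ay", "az": the turn, a rotation vector about the tool's x, y, z each as a share of pi/2 rad, from -1 to 1. In form: [{"jaw": .., "tx": .., "ty": .., "tz": .., "ax": .., "ay": .., "az": ..}, ...]. A call has 1 to 10 rows; each row is the pose to reach, as a shift and turn from the pose commanded when the call began, along the tool's axes at that moment; what a row does not reach only later rows make up. A row lasts 1/8 s, in which the tool goes at most 62.5 mm and 10.7 degrees, less where a joint would pass 70% of its speed; a pose out of reach is approached as far as the arm can. A call with a number of a shift or a turn outside -1 to 1 is refused whole. A call with a gripper value outside its range is refused whole. The fingers move at their own pace and stop on an object; FORCE is the grip in N (left out, the last holds). Time passes only in rows, so rows that repeat a pose let the fingers close. It gives the time, the measured TCP pose, the force, the opening and the grip force at its end, in the units of the state.
- observe(): the state, without advancing time (a new reading comes with each control period).
- capture(name): name is "side" or "top"; returns a dict with "img" (480x640x3 uint8, red, green, blue), "K" (3x3 intrinsics, pixels), "extrinsics" (4x4, takes a point from world to camera coordinates). Camera axes: x right, y up, looking along -z (the intrinsics and any distortion apply to the point x, -y, -z); pixel columns grow to the right and rows downward; lengths in m; the calibration is good to about 2 mm. A picture is of the moment at which its call begins. There is no depth.
- job_done(): hands the job in; it is judged then, once.
The state is a dict: "clock": time; "joint_positions": joint angles; "qd": joint speeds; "effort": joint torques, N m; "tcp_pos": TCP position; "tool_rot": TCP orientation; "contact_force": force on the tool from outside, world axes, zero at the start; "moment": the same for the moment, N m; "grip_width": finger opening in m; "gripper_force": force on a finger pad.
Only numpy, scipy, OpenCV 4.12 (cv2) and the standard library are available. Lean on these libraries where they do the work, as an engineer would, in place of code of your own. Each camera call takes 0.05 s, during which the arm holds its last target. There are 200 camera calls.

## Working session

There is one attempt and no reset: what is moved stays moved. The work goes in short steps, Python scripts to look and compute and a shell command to move; the robot and the scene stay as the last step left them, time stands still between calls to the robot, and variables do not carry over. Pictures are saved under pics/ and viewed, at most 10 in all, crops included, and the job is handed in when it is done.

```bash
mkdir -p pics; ls; python3 - <<'E'
from rig import *
import cv2,numpy as np,json
for n in("side","top"):
    c=capture(n); cv2.imwrite(f"pics/{n}0.png",c["img"][:,:,::-1]); np.savez(f"{n}0.npz",**{k:np.array(v) for k,v in c.items()})
    print(n,np.round(c["K"],1).tolist(),np.round(c["extrinsics"],3).tolist(),c.keys())
print(observe())
E
```

```text
pics
side [[446.7, 0.0, 321.2], [0.0, 446.7, 237.3], [0.0, 0.0, 1.0]] [[0.852, -0.524, -0.011, -0.463], [0.341, 0.538, 0.771, -0.265], [-0.398, -0.66, 0.637, -1.051], [0.0, 0.0, 0.0, 1.0]] dict_keys(['img', 'K', 'extrinsics'])
top [[613.1, 0.0, 321.0], [0.0, 613.1, 247.4], [0.0, 0.0, 1.0]] [[-0.022, -0.998, 0.052, 0.019], [0.991, -0.015, 0.135, -0.561], [-0.134, 0.055, 0.99, -1.796], [0.0, 0.0, 0.0, 1.0]] dict_keys(['img', 'K', 'extrinsics'])
{'clock': 0.1, 'joint_positions': array([-70.82911754,  39.52895565, -11.1465114 ,  89.73858773,
         9.01305663,  51.71051518, -12.32303834]), 'qd': array([ 0.00606946, -0.00919956, -0.04317762, -0.13673975, -0.07002777,
       -0.00638148, -0.04390521]), 'effort': array([-4.31875073e-03, -5.40607810e+01, -1.27213933e+00, -1.58988404e+01,
        9.29200673e-03,  4.39515396e-03,  9.28773751e-07]), 'tcp_pos': array([0.1850345 , 0.59636829, 0.23056006]), 'tool_rot': array([-1.79904145e+02,  6.58525720e-03,  1.62772628e+02]), 'contact_force': array([-0.20860001,  0.53582725,  0.5120499 ]), 'moment': array([ 0.00122551,  0.00757777, -0.01059017]), 'gripper_force': 0.0, 'grip_width': 0.08543357195390937}
```

View pics/top0.png

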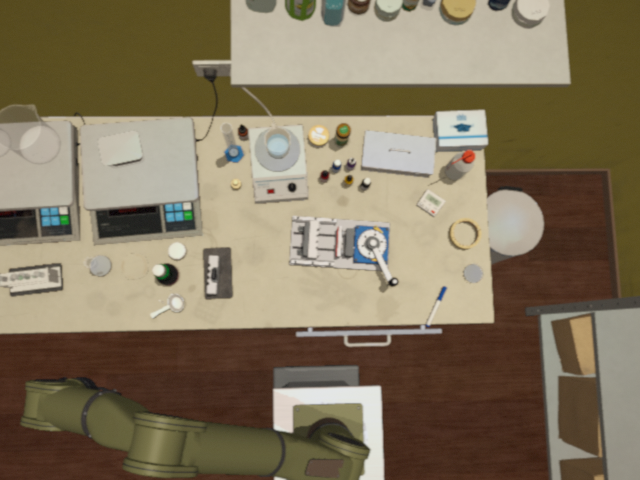

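View pics/side0.png

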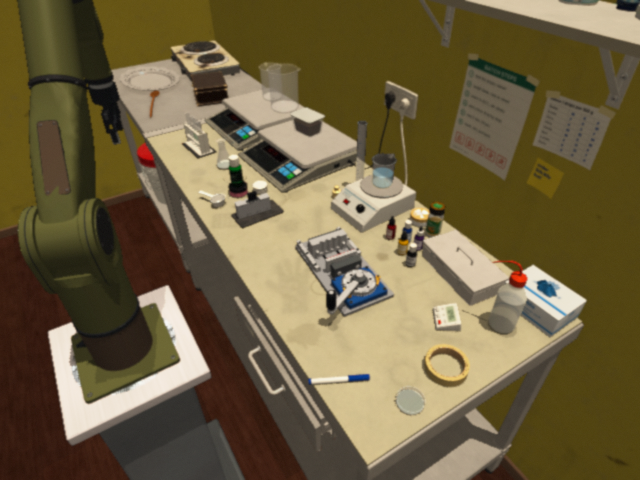

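The top view shows the clamp at about (340,245), with its closing direction to the left (+y world). The handle knob is at (393,282), the loose half on its mat at (217,273), and the bystanders to the right. I'll enlarge both regions.

```bash
cat > h.py <<'E'
import numpy as np,cv2
from rig import *
def load(n,t="0"): 
    d=np.load(f"{n}{t}.npz"); return d
def snap(n,t):
    c=capture(n); cv2.imwrite(f"pics/{n}{t}.png",c["img"][:,:,::-1]); np.savez(f"{n}{t}.npz",**{k:np.array(v) for k,v in c.items()}); return load(n,t)
def ray(d,p):
    E=d["extrinsics"];R=E[:3,:3];o=-R.T@E[:3,3]
    v=np.linalg.solve(d["K"],[p[0],p[1],1.]);return o,R.T@(v*[1,-1,-1])
def onz(d,p,z):
    o,v=ray(d,p);return o+v*(z-o[2])/v[2]
def proj(d,X):
    E=d["extrinsics"];c=E[:3,:3]@np.array(X)+E[:3,3];q=d["K"]@(c*[1,-1,-1]);return q[:2]/q[2]
def tri(d1,p1,d2,p2):
    o1,v1=ray(d1,p1);o2,v2=ray(d2,p2);v1=v1/np.linalg.norm(v1);v2=v2/np.linalg.norm(v2)
    s=np.linalg.lstsq(np.c_[v1,-v2],o2-o1,rcond=None)[0];a=o1+s[0]*v1;b=o2+s[1]*v2
    return (a+b)/2,np.linalg.norm(a-b)
E
python3 - <<'E'
from h import *
t=load("top")["img"][:,:,::-1];s=load("side")["img"][:,:,::-1]
up=lambda a,f:cv2.resize(a,None,fx=f,fy=f,interpolation=cv2.INTER_CUBIC)
A=up(t[205:305,195:255],6);B=up(t[205:305,280:410],6)  # 360x600, 780x600
C=up(s[185:235,220:300],5);D=up(s[220:325,290:400],5)
cv2.imwrite("pics/cA.png",np.hstack([A,np.zeros((600,10,3),np.uint8),np.vstack([C,np.zeros((600-250,400,3),np.uint8)])]))
cv2.imwrite("pics/cB.png",B);cv2.imwrite("pics/cD.png",D)
E
```

```text
(no output)
```

View pics/cA.png

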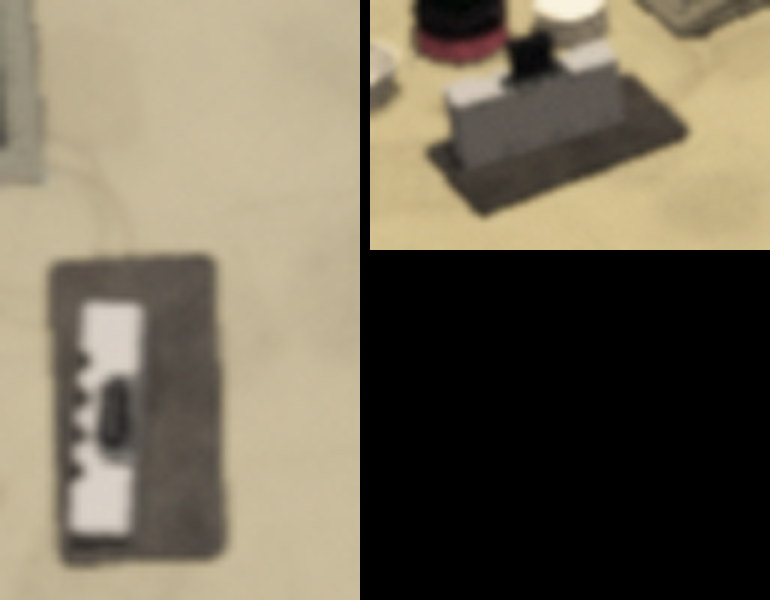

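View pics/cB.png

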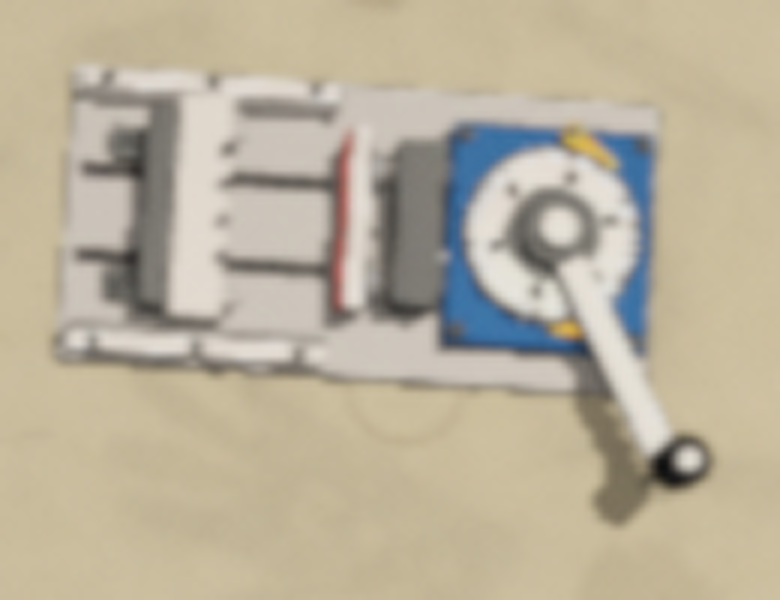

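View pics/cD.png

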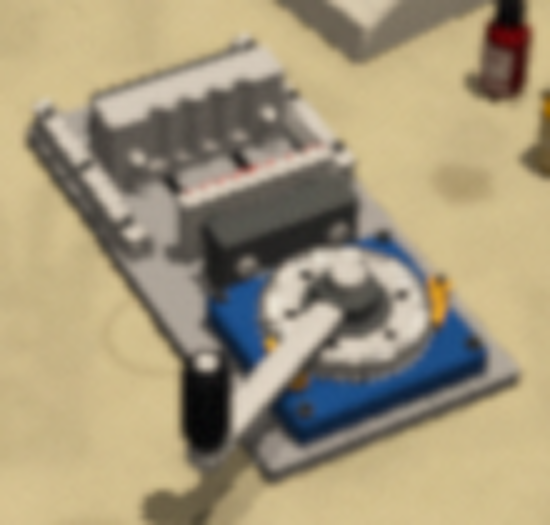

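Crop A shows the loose half with its cavities to the left, the same sense as the clamp's +x, which also points left. Crop B shows the fixed half's top face at about (163–240, 95–318), the pad's red face at (345,220), the hub at (560,226) and the knob top at (687,460). Next I'll take sub-pixel measurements.

```bash
cat > m.py <<'E'
from h import *
def blob(d,box,f,z,show=""):
    x0,x1,y0,y1=box;a=cv2.resize(d["img"][y0:y1,x0:x1],None,fx=8,fy=8,interpolation=cv2.INTER_CUBIC)
    m=f(a.astype(int)).astype(np.uint8)
    cs=cv2.findContours(m,cv2.RETR_EXTERNAL,cv2.CHAIN_APPROX_NONE)[0];c=max(cs,key=cv2.contourArea)
    P=(c[:,0,:]+.5)/8-.5+[x0,y0]
    W=np.array([onz(d,p,z)[:2] for p in P],np.float32)
    r=cv2.minAreaRect(W);b=cv2.boxPoints(r)
    M=cv2.moments(c);pc=(np.array([M["m10"],M["m01"]])/M["m00"]+.5)/8-.5+[x0,y0]
    e=[b[1]-b[0],b[2]-b[1]];l=max(e,key=np.linalg.norm);l=l*np.sign(l[0])
    if show: print(show,"c",np.round(r[0],4),"size",np.round(sorted(r[1]),4),"yaw long",round(float(np.degrees(np.arctan2(l[1],l[0]))),2),"px",pc.round(1),"area",onz(d,pc,z).round(4))
    return np.array(r[0]),pc
bright=lambda a:(a.min(2)>178)
def px(x0,y0,u,v,s=6): return ((u+.5)/s-.5+x0,(v+.5)/s-.5+y0)
E
python3 - <<'E'
from m import *
t=load("top");s=load("side")
def cav(a): return a.min(2)>185
for th in (165,180,195):
    f=lambda a:a.min(2)>th
    blob(t,(200,232,248,300),f,.055,f"loose{th}")
    blob(t,(304,324,217,261),f,.062,f"front{th}")
blue=lambda a:(a[...,2]-a[...,0]>50)
blob(t,(350,395,220,270),blue,.032,"blue")
blob(s,(330,395,260,315),blue,.032,"blueside")
blob(t,(200,230,255,295),lambda a:a.max(2)<60,.085,"lug")
k,_=blob(t,(384,402,274,292),lambda a:a.max(2)<70,.114,"knob")
B=lambda u,v,z:onz(t,px(280,205,u,v),z).round(4)
print("kn",B(687,460,.114),"hub",B(560,226,.066))
for p in [(655,105),(57,362),(72,68)]:print("plate",p,B(*p,.012))
for p in [(77,75),(335,95),(67,340),(323,355)]:print("rail",p,B(*p,.030))
for p in [(352,130),(342,308)]:print("pad",p,B(*p,.056))
D=lambda u,v:px(290,220,u,v,5)
print("knob tri",tri(t,px(280,205,687,460),s,D(204,360)))
print("hub tri",tri(t,px(280,205,562,226),s,D(352,270)))
A=lambda u,v,z:onz(t,px(195,205,u,v),z).round(4)
for p in [(83,302),(143,302),(131,535),(68,533)]:print("loose",p,A(*p,.055))
# lug: triangulate top centre
C=lambda u,v:px(220,185,u,v,5)
print("lugtop", tri(t,px(195,205,116,412),s,C(160,40)))
print(onz(t,px(195,205,116,412),.085))
E
```

```text
loose165 c [0.52   0.3267] size [0.0246 0.0403] yaw long -2.94 px [213.  261.4] area [0.5228 0.3267 0.055 ]
front165 c [0.5867 0.0312] size [0.059 0.129] yaw long -1.05 px [315.4 237.4] area [0.5885 0.0256 0.062 ]
loose180 c [0.5202 0.3267] size [0.0222 0.0375] yaw long -1.98 px [213.  261.2] area [0.5232 0.3265 0.055 ]
front180 c [0.5878 0.0314] size [0.059  0.1265] yaw long -1.3 px [315.3 237.2] area [0.589 0.026 0.062]
loose195 c [0.5241 0.3266] size [0.0168 0.0272] yaw long -0.9 px [213.2 260.7] area [0.5248 0.3259 0.055 ]
front195 c [0.5918 0.0298] size [0.0354 0.1204] yaw long -12.63 px [313.5 237.4] area [0.5886 0.0313 0.062 ]
blue c [ 0.5705 -0.1261] size [0.069  0.1109] yaw long -4.68 px [360.4 245.5] area [ 0.5665 -0.1109  0.032 ]
blueside c [ 0.5669 -0.1825] size [0.0355 0.1146] yaw long 0.07 px [366.  295.8] area [ 0.5636 -0.1848  0.032 ]
lug c [0.482  0.3186] size [0.0095 0.0271] yaw long -15.62 px [214.4 274.9] area [0.4801 0.319  0.085 ]
knob c [ 0.4449 -0.1855] size [0.0139 0.0178] yaw long 36.29 px [390.8 283. ] area [ 0.4455 -0.1849  0.114 ]
kn [ 0.4505 -0.1945  0.1
[... 157 characters left out ...]
il (77, 75) [0.6562 0.0923 0.03  ]
rail (335, 95) [ 0.6444 -0.0375  0.03  ]
rail (67, 340) [0.5223 0.0994 0.03  ]
rail (323, 355) [ 0.5127 -0.0281  0.03  ]
pad (352, 130) [ 0.6219 -0.0434  0.056 ]
pad (342, 308) [ 0.533  -0.0361  0.056 ]
knob tri (array([ 0.45031609, -0.19376556,  0.11885239]), np.float64(0.0004662495189688249))
hub tri (array([ 0.57045309, -0.14448636,  0.07333353]), np.float64(0.0014085001701719263))
loose (83, 302) [0.542 0.34  0.055]
loose (143, 302) [0.5416 0.3109 0.055 ]
loose (131, 535) [0.428  0.3166 0.055 ]
loose (68, 533) [0.4295 0.3469 0.055 ]
lugtop (array([0.48494764, 0.3198558 , 0.08817966]), np.float64(0.0005242677507512054))
[0.48500159 0.32031795 0.085     ]
```

```bash
cat > plan.py <<'E'
import sys
from h import *
from scipy.spatial.transform import Rotation as Ro
def plan(p,yaw,base=None):
    o=observe();R=Ro.from_euler("xyz",o["tool_rot"],degrees=True)
    p0=o["tcp_pos"] if base is None else np.array(base)
    t=R.inv().apply(np.array(p)-p0)/.4; a=(R.inv()*Ro.from_euler("xyz",[180,0,yaw],degrees=True)).as_rotvec()/(np.pi/2)
    print(f'"tx":{t[0]:.4f},"ty":{t[1]:.4f},"tz":{t[2]:.4f},"ax":{a[0]:.4f},"ay":{a[1]:.4f},"az":{a[2]:.4f}', "mm",np.round((np.array(p)-p0)*1e3,1))
def st():
    o=observe();print(round(o["clock"],2),o["tcp_pos"].round(4),o["tool_rot"].round(1),"F",o["contact_force"].round(2),"w",round(o["grip_width"],4),"g",round(o["gripper_force"],1))
if __name__=="__main__":
    st()
    if len(sys.argv)>1: plan([float(v) for v in sys.argv[1:4]],float(sys.argv[4]))
E
python3 plan.py .485 .323 .13 86.9
python3 - <<'E'
from m import *
t=load("top");B=lambda u,v,z:onz(t,px(280,205,u,v),z)
o=np.array([.5768,-.0497]);a=np.radians(85.6);x=np.array([np.cos(a),np.sin(a)]);y=np.array([-x[1],x[0]])
for n,p,z in [("front",(180,95),.062),("front",(240,95),.062),("front",(222,318),.062),("front",(163,315),.062),("pad",(352,130),.056),("pad",(342,308),.056),("hub",(560,226),.073),("knob",(687,460),.114)]:
    w=B(*p,z)[:2]-o;print(n,np.round([w@x*1e3,w@y*1e3],1))
E
```

```text
0.1 [0.185  0.5964 0.2306] [-179.9    0.   162.8] F [-0.21  0.54  0.51] w 0.0854 g 0.0
"tx":-0.9186,"ty":-0.4302,"tz":0.2522,"ax":-0.0009,"ay":0.0008,"az":0.8430 mm [ 300.  -273.4 -100.6]
front [ 96.1 -55.5]
front [ 66.5 -57.5]
front [69.2 54. ]
front [98.2 54.3]
pad [  9.7 -44.5]
pad [10.2 44.7]
hub [-93.8  -0.3]
knob [-154.1  114.8]
```

```bash
python3 -m creep '[{"jaw":1,"tx":-0.9186,"ty":-0.4302,"tz":0.12,"ax":0,"ay":0,"az":0.843},{"jaw":1,"tx":-0.9186,"ty":-0.4302,"tz":0.12,"ax":0,"ay":0,"az":0.843},{"jaw":1,"tx":-0.9186,"ty":-0.4302,"tz":0.12,"ax":0,"ay":0,"az":0.843},{"jaw":1,"tx":-0.9186,"ty":-0.4302,"tz":0.12,"ax":0,"ay":0,"az":0.843},{"jaw":1,"tx":-0.9186,"ty":-0.4302,"tz":0.12,"ax":0,"ay":0,"az":0.843},{"jaw":1,"tx":-0.9186,"ty":-0.4302,"tz":0.12,"ax":0,"ay":0,"az":0.843},{"jaw":1,"tx":-0.9186,"ty":-0.4302,"tz":0.12,"ax":0,"ay":0,"az":0.843},{"jaw":1,"tx":-0.9186,"ty":-0.4302,"tz":0.15,"ax":0,"ay":0,"az":0.843},{"jaw":1,"tx":-0.9186,"ty":-0.4302,"tz":0.2,"ax":0,"ay":0,"az":0.843},{"jaw":1,"tx":-0.9186,"ty":-0.4302,"tz":0.25,"ax":0,"ay":0,"az":0.843}]' 40; python3 plan.py .485 .323 .058 86.9
```

```text
clock: 1.35
tcp_pos: [0.4836, 0.3252, 0.1302]
tool_rot: [-179.9, -0.0, 87.1]
contact_force: [0.3, 0.5, -0.1]
grip_width: 0.0857
gripper_force: 0.0
1.35 [0.4836 0.3252 0.1302] [-179.9   -0.    87.1] F [ 0.32  0.5  -0.13] w 0.0857 g 0.0
"tx":-0.0054,"ty":0.0042,"tz":0.1804,"ax":-0.0011,"ay":-0.0005,"az":0.0022 mm [  1.4  -2.2 -72.2]
```

```bash
python3 -m creep '[{"jaw":1,"tz":0},{"jaw":1,"tz":0.1},{"jaw":1,"tz":0.18},{"jaw":1,"tz":0.18},{"jaw":0,"tz":0.18},{"jaw":0,"tz":0.18},{"jaw":0,"tz":0.18},{"jaw":0,"tz":0.18},{"jaw":0,"tz":0.18},{"jaw":0,"tz":0.18}]' 60; python3 plan.py .5794 -.0158 .16 85.3
```

```text
1.35 [0.4836 0.3252 0.1302] [-179.9   -0.    87.1] F [ 0.32  0.5  -0.13] w 0.0857 g 0.0
"tx":-0.8392,"ty":0.2823,"tz":-0.0757,"ax":-0.0011,"ay":-0.0005,"az":0.0200 mm [  95.8 -341.    29.8]validation failed for argument at $[0]...
```

```bash
python3 -m creep '[{"jaw":1,"tx":0,"ty":0,"tz":0,"ax":0,"ay":0,"az":0},{"jaw":1,"tx":0,"ty":0,"tz":0.1,"ax":0,"ay":0,"az":0},{"jaw":1,"tx":0,"ty":0,"tz":0.18,"ax":0,"ay":0,"az":0},{"jaw":1,"tx":0,"ty":0,"tz":0.18,"ax":0,"ay":0,"az":0},{"jaw":0,"tx":0,"ty":0,"tz":0.18,"ax":0,"ay":0,"az":0},{"jaw":0,"tx":0,"ty":0,"tz":0.18,"ax":0,"ay":0,"az":0},{"jaw":0,"tx":0,"ty":0,"tz":0.18,"ax":0,"ay":0,"az":0},{"jaw":0,"tx":0,"ty":0,"tz":0.18,"ax":0,"ay":0,"az":0},{"jaw":0,"tx":0,"ty":0,"tz":0.18,"ax":0,"ay":0,"az":0},{"jaw":0,"tx":0,"ty":0,"tz":0.18,"ax":0,"ay":0,"az":0}]' 60; python3 plan.py .5794 -.0158 .16 85.3
```

```text
clock: 2.6
tcp_pos: [0.4859, 0.3242, 0.0606]
tool_rot: [179.9, -0.1, 86.9]
contact_force: [-1.2, 0.4, 6.2]
grip_width: 0.0286
gripper_force: 60.4
2.6 [0.4859 0.3242 0.0606] [ 1.799e+02 -1.000e-01  8.690e+01] F [-1.2   0.37  6.16] w 0.0286 g 60.4
"tx":-0.8358,"ty":0.2800,"tz":-0.2492,"ax":0.0010,"ay":-0.0009,"az":0.0177 mm [  93.5 -340.    99.4]
```

```bash
python3 -m creep '[{"jaw":0,"tx":0,"ty":0,"tz":-0.1,"ax":0,"ay":0,"az":0},{"jaw":0,"tx":0,"ty":0,"tz":-0.25,"ax":0,"ay":0,"az":0},{"jaw":0,"tx":-0.1,"ty":0.03,"tz":-0.25,"ax":0,"ay":0,"az":0.0177},{"jaw":0,"tx":-0.22,"ty":0.07,"tz":-0.25,"ax":0,"ay":0,"az":0.0177},{"jaw":0,"tx":-0.36,"ty":0.12,"tz":-0.25,"ax":0,"ay":0,"az":0.0177},{"jaw":0,"tx":-0.5,"ty":0.17,"tz":-0.25,"ax":0,"ay":0,"az":0.0177},{"jaw":0,"tx":-0.64,"ty":0.22,"tz":-0.25,"ax":0,"ay":0,"az":0.0177},{"jaw":0,"tx":-0.76,"ty":0.26,"tz":-0.25,"ax":0,"ay":0,"az":0.0177},{"jaw":0,"tx":-0.83,"ty":0.28,"tz":-0.25,"ax":0,"ay":0,"az":0.0177},{"jaw":0,"tx":-0.8443,"ty":0.281,"tz":-0.25,"ax":0,"ay":0,"az":0.0177}]'; python3 plan.py .5797 -.0192 .11 85.3
```

```text
clock: 3.85
tcp_pos: [0.5786, -0.0233, 0.1589]
tool_rot: [-179.9, 0.1, 85.0]
contact_force: [-0.1, 0.9, -4.6]
grip_width: 0.0285
gripper_force: 61.2
3.85 [ 0.5786 -0.0233  0.1589] [-1.799e+02  1.000e-01  8.500e+01] F [-0.06  0.9  -4.56] w 0.0285 g 61.2
"tx":0.0106,"ty":0.0019,"tz":0.1222,"ax":-0.0006,"ay":0.0013,"az":-0.0032 mm [  1.1   4.1 -48.9]
```

```bash
python3 -m creep '[{"jaw":0,"tx":0,"ty":0,"tz":0,"ax":0,"ay":0,"az":0},{"jaw":0,"tx":0,"ty":0,"tz":0.06,"ax":0,"ay":0,"az":0},{"jaw":0,"tx":0,"ty":0,"tz":0.12,"ax":0,"ay":0,"az":0},{"jaw":0,"tx":0,"ty":0,"tz":0.12,"ax":0,"ay":0,"az":0}]'; python3 - <<'E'
from h import *
from plan import st
t=snap("top","1");s=snap("side","1");st()
up=lambda a,f:cv2.resize(a,None,fx=f,fy=f,interpolation=cv2.INTER_CUBIC)
a=up(t["img"][215:275,285:355],6);b=up(s["img"][200:300,285:360],5)
a=np.vstack([a,np.zeros((600-360,420,3),np.uint8)]);b=np.vstack([b,np.zeros((100,375,3),np.uint8)])
cv2.imwrite("pics/c1.png",np.hstack([a,b])[:,:,::-1])
E
```

```text
clock: 4.35
tcp_pos: [0.577, -0.017, 0.1096]
tool_rot: [-179.7, -0.1, 85.5]
contact_force: [-0.7, 0.7, -4.2]
grip_width: 0.0286
gripper_force: 61.1
4.45 [ 0.5792 -0.018   0.1117] [180.   -0.   85.4] F [ 0.2   0.36 -4.22] w 0.0286 g 61.1
```

View pics/c1.png

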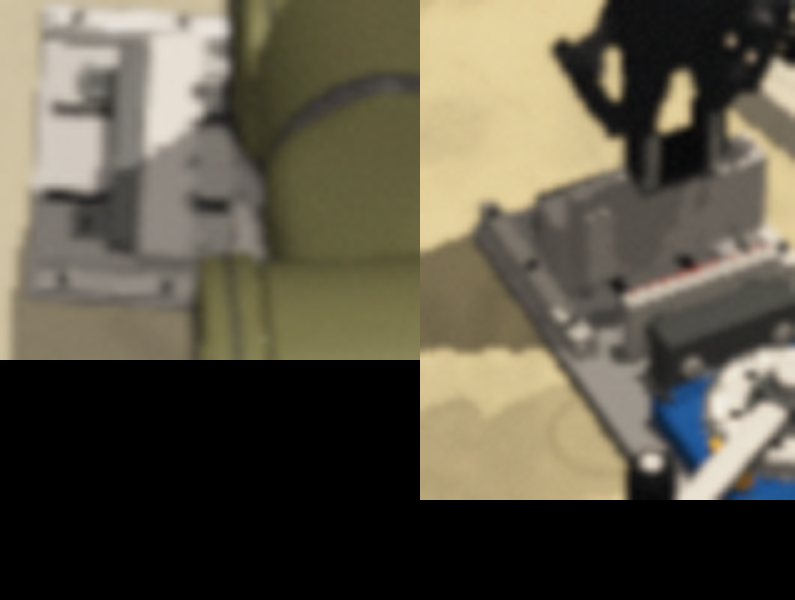

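The top view is blocked by the arm. The side view shows the loose half hanging ahead of the pad, with its lug in the fingers. I'll project the expected corners to compare.

```bash
python3 - <<'E'
from h import *
s=load("side","1");s0=load("side")
a=np.radians(85.3);x=np.array([np.cos(a),np.sin(a)]);y=np.array([-x[1],x[0]])
f=lambda p:np.round((np.array(p)-[285,200]+.5)*5-.5+[420,0],0)
c=np.array([.5795,-.0148])
for n,cc,z0 in (("loose",c,.056),("front",np.array([.5768,-.0497])+.082*x,.012)):
    for sx in(-.013,.013):
        for sy in(.055,-.055):
            for z in(z0,z0+.05):
                print(n,sx,sy,round(z-z0,3),f(proj(s,[*(cc+sx*x+sy*y),z])))
b=cv2.resize(s["img"][215:262,300:365],None,fx=12,fy=12,interpolation=cv2.INTER_CUBIC)
g=cv2.createCLAHE(3,(4,4)).apply(cv2.cvtColor(b,cv2.COLOR_RGB2GRAY));cv2.imwrite("pics/c2.png",g)
g=lambda p:np.round((np.array(p)-[300,215]+.5)*12-.5,0)
for sy in(.055,-.055):
    for z in(.056,.106):print("c2",sy,z,g(proj(s,[*(c-.013*x+sy*y),z])))
E
```

```text
loose -0.013 0.055 0.0 [593. 293.]
loose -0.013 0.055 0.05 [592. 223.]
loose -0.013 -0.055 0.0 [770. 231.]
loose -0.013 -0.055 0.05 [773. 162.]
loose 0.013 0.055 0.0 [572. 265.]
loose 0.013 0.055 0.05 [570. 195.]
loose 0.013 -0.055 0.0 [746. 205.]
loose 0.013 -0.055 0.05 [749. 135.]
front -0.013 0.055 0.0 [557. 301.]
front -0.013 0.055 0.05 [555. 234.]
front -0.013 -0.055 0.0 [727. 242.]
front -0.013 -0.055 0.05 [729. 176.]
front 0.013 0.055 0.0 [538. 274.]
front 0.013 0.055 0.05 [535. 207.]
front 0.013 -0.055 0.0 [705. 217.]
front 0.013 -0.055 0.05 [707. 151.]
c2 0.055 0.056 [237. 524.]
c2 0.055 0.106 [234. 355.]
c2 -0.055 0.056 [660. 376.]
c2 -0.055 0.106 [668. 209.]
```

View pics/c2.png

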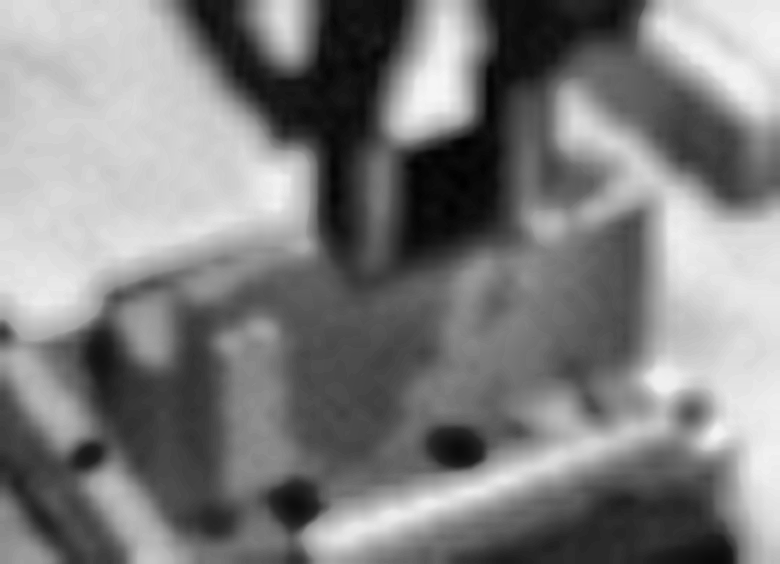

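The loose half sits within about 3 mm of the prediction, and the rails' lead-in accepts ±6 mm. I'll lower it in steps and read the side forces.

```bash
python3 -m creep '[{"jaw":0,"tx":0,"ty":0,"tz":0.05,"ax":0,"ay":0,"az":0},{"jaw":0,"tx":0,"ty":0,"tz":0.066,"ax":0,"ay":0,"az":0},{"jaw":0,"tx":0,"ty":0,"tz":0.066,"ax":0,"ay":0,"az":0},{"jaw":0,"tx":0,"ty":0,"tz":0.066,"ax":0,"ay":0,"az":0}]';python3 -m creep '[{"jaw":0,"tx":0,"ty":0,"tz":0.008,"ax":0,"ay":0,"az":0},{"jaw":0,"tx":0,"ty":0,"tz":0.016,"ax":0,"ay":0,"az":0},{"jaw":0,"tx":0,"ty":0,"tz":0.016,"ax":0,"ay":0,"az":0}]'
```

```text
clock: 4.95
tcp_pos: [0.5797, -0.0195, 0.0857]
tool_rot: [179.9, -0.0, 85.3]
contact_force: [0.1, -0.8, -3.5]
grip_width: 0.0286
gripper_force: 61.1
clock: 5.32
tcp_pos: [0.5793, -0.0195, 0.0784]
tool_rot: [180.0, -0.0, 85.3]
contact_force: [0.7, -1.0, -4.2]
grip_width: 0.0289
gripper_force: 61.2
```

No contact yet, so it's well inside the lead-in. I'll keep lowering.

```bash
python3 -m creep '[{"jaw":0,"tx":0,"ty":0,"tz":0.006,"ax":0,"ay":0,"az":0},{"jaw":0,"tx":0,"ty":0,"tz":0.012,"ax":0,"ay":0,"az":0},{"jaw":0,"tx":0,"ty":0,"tz":0.012,"ax":0,"ay":0,"az":0}]';python3 -m creep '[{"jaw":0,"tx":0,"ty":0,"tz":0.005,"ax":0,"ay":0,"az":0},{"jaw":0,"tx":0,"ty":0,"tz":0.01,"ax":0,"ay":0,"az":0},{"jaw":0,"tx":0,"ty":0,"tz":0.01,"ax":0,"ay":0,"az":0}]'
```

```text
clock: 5.7
tcp_pos: [0.5799, -0.0196, 0.0736]
tool_rot: [179.9, -0.0, 85.3]
contact_force: [2.3, -1.0, -5.1]
grip_width: 0.0286
gripper_force: 61.1
clock: 6.08
tcp_pos: [0.5798, -0.0195, 0.0697]
tool_rot: [179.9, -0.0, 85.3]
contact_force: [3.6, 0.2, -3.6]
grip_width: 0.0286
gripper_force: 61.2
```

```bash
python3 -m creep '[{"jaw":0,"tx":0,"ty":0.002,"tz":0.003,"ax":0,"ay":0,"az":0},{"jaw":0,"tx":0,"ty":0.002,"tz":0.006,"ax":0,"ay":0,"az":0},{"jaw":0,"tx":0,"ty":0.002,"tz":0.008,"ax":0,"ay":0,"az":0},{"jaw":0,"tx":0,"ty":0.002,"tz":0.008,"ax":0,"ay":0,"az":0}]'
```

```text
clock: 6.58
tcp_pos: [0.5799, -0.0196, 0.0676]
tool_rot: [180.0, -0.0, 85.3]
contact_force: [0.8, -0.4, 7.9]
grip_width: 0.0287
gripper_force: 62.6
```

Seated at the expected height. Now I'll release and lift.

```bash
python3 -m creep '[{"jaw":0.7,"tx":0,"ty":0,"tz":0,"ax":0,"ay":0,"az":0},{"jaw":0.7,"tx":0,"ty":0,"tz":0,"ax":0,"ay":0,"az":0},{"jaw":0.7,"tx":0,"ty":0,"tz":0,"ax":0,"ay":0,"az":0},{"jaw":0.7,"tx":0,"ty":0,"tz":0,"ax":0,"ay":0,"az":0},{"jaw":0.7,"tx":0,"ty":0,"tz":-0.05,"ax":0,"ay":0,"az":0},{"jaw":0.7,"tx":0,"ty":0,"tz":-0.2,"ax":0,"ay":0,"az":0},{"jaw":0.7,"tx":0,"ty":0,"tz":-0.3,"ax":0,"ay":0,"az":0},{"jaw":0.7,"tx":0.2,"ty":-0.2,"tz":-0.3,"ax":0,"ay":0,"az":0},{"jaw":0.7,"tx":0.4,"ty":-0.35,"tz":-0.3,"ax":0,"ay":0,"az":0},{"jaw":0.7,"tx":0.4,"ty":-0.35,"tz":-0.3,"ax":0,"ay":0,"az":0}]'
python3 - <<'E'
from m import *
from plan import *
t=snap("top","2");s=snap("side","2");st()
up=lambda a,f:cv2.resize(a,None,fx=f,fy=f,interpolation=cv2.INTER_CUBIC)
a=up(t["img"][210:290,285:405],4);b=up(s["img"][215:305,290:360],4)
c=np.zeros((360,770,3),np.uint8);c[:320,:480]=a;c[:360,490:770]=b;cv2.imwrite("pics/c3.png",c[:,:,::-1])
E
```

```text
clock: 7.82
tcp_pos: [0.4668, 0.1319, 0.1867]
tool_rot: [180.0, -0.0, 85.3]
contact_force: [0.1, 1.0, 0.7]
grip_width: 0.0598
gripper_force: 0.0
7.92 [0.4628 0.1378 0.1863] [-179.7   -0.2   86. ] F [ 0.33 -0.4   0.06] w 0.06 g 0.0
```

View pics/c3.png

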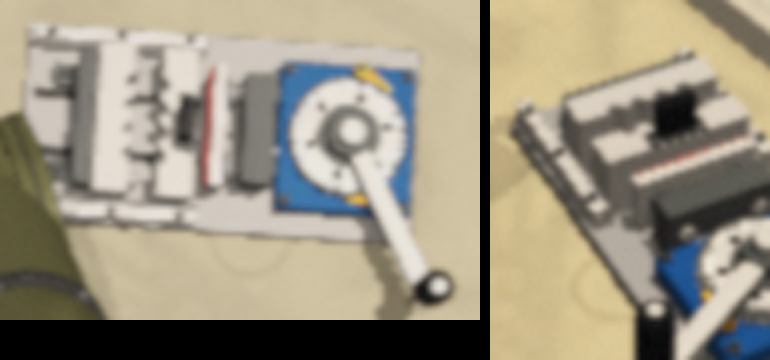

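The loose half is seated between the rails, just ahead of the pad, with its cavities facing the fixed half. The handle hasn't moved. Next, the knob.

```bash
python3 plan.py .4505 -.1942 .16 135
```

```text
7.92 [0.4628 0.1378 0.1863] [-179.7   -0.2   86. ] F [ 0.33 -0.4   0.06] w 0.06 g 0.0
"tx":-0.8304,"ty":0.0271,"tz":0.0629,"ax":-0.0023,"ay":-0.0033,"az":-0.5440 mm [ -12.3 -332.   -26.3]
```

```bash
python3 -m creep '[{"jaw":1,"tx":-0.12,"ty":0.004,"tz":0,"ax":0,"ay":0,"az":-0.1},{"jaw":1,"tx":-0.26,"ty":0.008,"tz":0,"ax":0,"ay":0,"az":-0.2},{"jaw":1,"tx":-0.4,"ty":0.013,"tz":0,"ax":0,"ay":0,"az":-0.3},{"jaw":1,"tx":-0.54,"ty":0.018,"tz":0,"ax":0,"ay":0,"az":-0.4},{"jaw":1,"tx":-0.67,"ty":0.022,"tz":0,"ax":0,"ay":0,"az":-0.5},{"jaw":1,"tx":-0.78,"ty":0.026,"tz":0,"ax":0,"ay":0,"az":-0.544},{"jaw":1,"tx":-0.83,"ty":0.027,"tz":0.02,"ax":0,"ay":0,"az":-0.544},{"jaw":1,"tx":-0.83,"ty":0.027,"tz":0.06,"ax":0,"ay":0,"az":-0.544},{"jaw":1,"tx":-0.83,"ty":0.027,"tz":0.06,"ax":0,"ay":0,"az":-0.544},{"jaw":1,"tx":-0.83,"ty":0.027,"tz":0.06,"ax":0,"ay":0,"az":-0.544}]'; python3 plan.py .4505 -.1942 .073 135
```

```text
clock: 9.18
tcp_pos: [0.4518, -0.2002, 0.1626]
tool_rot: [180.0, -0.0, 134.3]
contact_force: [0.5, 0.7, 0.5]
grip_width: 0.0854
gripper_force: 0.0
9.18 [ 0.4518 -0.2002  0.1626] [180.   -0.  134.3] F [0.51 0.71 0.53] w 0.0854 g 0.0
"tx":0.0130,"ty":0.0080,"tz":0.2240,"ax":0.0002,"ay":-0.0002,"az":-0.0073 mm [ -1.3   6.  -89.6]
```

```bash
python3 -m creep '[{"jaw":1,"tx":0.013,"ty":0.008,"tz":0.05,"ax":0,"ay":0,"az":-0.007},{"jaw":1,"tx":0.013,"ty":0.008,"tz":0.13,"ax":0,"ay":0,"az":-0.007},{"jaw":1,"tx":0.013,"ty":0.008,"tz":0.2,"ax":0,"ay":0,"az":-0.007},{"jaw":1,"tx":0.013,"ty":0.008,"tz":0.224,"ax":0,"ay":0,"az":-0.007},{"jaw":0,"tx":0.013,"ty":0.008,"tz":0.224,"ax":0,"ay":0,"az":-0.007},{"jaw":0,"tx":0.013,"ty":0.008,"tz":0.224,"ax":0,"ay":0,"az":-0.007},{"jaw":0,"tx":0.013,"ty":0.008,"tz":0.224,"ax":0,"ay":0,"az":-0.007},{"jaw":0,"tx":0.013,"ty":0.008,"tz":0.224,"ax":0,"ay":0,"az":-0.007},{"jaw":0,"tx":0.013,"ty":0.008,"tz":0.224,"ax":0,"ay":0,"az":-0.007},{"jaw":0,"tx":0.013,"ty":0.008,"tz":0.224,"ax":0,"ay":0,"az":-0.007}]' 40
cat > arc.py <<'E'
import sys
from plan import *
L=np.array([.5706,-.1444]);A0=np.radians(202.5);r=.130
o=observe();st();p=o["tcp_pos"];d=p[:2]-L
th=A0-(np.arctan2(d[1],d[0])%(2*np.pi));print("theta",round(th,3),"r",np.linalg.norm(d).round(4))
al=A0-th;T=np.array([np.sin(al),-np.cos(al)]);Rv=np.array([np.cos(al),np.sin(al)])
f=o["contact_force"][:2];print("F resist",round(-f@T,2),"radial",round(f@Rv,2))
R=Ro.from_euler("xyz",o["tool_rot"],degrees=True)
# command of knob: base = ideal knob point at current theta
for q in map(float,sys.argv[1:]):
    K=L+r*np.array([np.cos(A0-q),np.sin(A0-q)]);t=R.inv().apply([*(K-p[:2]),0])/.4
    print(q,"tx",t[0].round(4),"ty",t[1].round(4))
E
python3 arc.py 0 .2 .4 .6 .8 1.0 1.2 1.33
```

```text
clock: 10.42
tcp_pos: [0.4516, -0.1952, 0.0739]
tool_rot: [179.9, 0.1, 134.9]
contact_force: [0.5, 1.4, 6.3]
grip_width: 0.0238
gripper_force: 39.0
10.43 [ 0.4516 -0.1952  0.0739] [1.799e+02 1.000e-01 1.349e+02] F [0.47 1.43 6.3 ] w 0.0238 g 39.0
theta -0.011 r 0.1294
F resist -1.13 radial -1.0
0.0 tx 0.0038 ty -0.0
0.2 tx 0.061 ty 0.0306
0.4 tx 0.111 ty 0.0719
0.6 tx 0.1518 ty 0.1224
0.8 tx 0.1817 ty 0.18
1.0 tx 0.1996 ty 0.2424
1.2 tx 0.2048 ty 0.307
1.33 tx 0.2012 ty 0.3491
```

Knob gripped. First driving stroke: there is still about 20 mm of gap, so it's free travel.

```bash
python3 -m creep '[{"jaw":0,"tx":0.03,"ty":0.014,"tz":0,"ax":0,"ay":0,"az":0},{"jaw":0,"tx":0.061,"ty":0.031,"tz":0,"ax":0,"ay":0,"az":0},{"jaw":0,"tx":0.111,"ty":0.072,"tz":0,"ax":0,"ay":0,"az":0},{"jaw":0,"tx":0.152,"ty":0.122,"tz":0,"ax":0,"ay":0,"az":0},{"jaw":0,"tx":0.182,"ty":0.18,"tz":0,"ax":0,"ay":0,"az":0},{"jaw":0,"tx":0.2,"ty":0.242,"tz":0,"ax":0,"ay":0,"az":0},{"jaw":0,"tx":0.205,"ty":0.307,"tz":0,"ax":0,"ay":0,"az":0},{"jaw":0,"tx":0.203,"ty":0.335,"tz":0,"ax":0,"ay":0,"az":0},{"jaw":0,"tx":0.203,"ty":0.335,"tz":0,"ax":0,"ay":0,"az":0}]'; python3 arc.py 1.29 1.1 .9 .7 .5 .3 .1 .02
```

```text
clock: 11.55
tcp_pos: [0.4661, -0.0603, 0.0733]
tool_rot: [-177.4, -0.7, 133.9]
contact_force: [-30.1, -30.1, 30.9]
grip_width: 0.0238
gripper_force: 45.0
11.55 [ 0.4661 -0.0603  0.0733] [-177.4   -0.7  133.9] F [-30.1  -30.13  30.89] w 0.0238 g 45.0
theta 1.07 r 0.1341
F resist 42.34 radial 4.57
1.29 tx -0.009 ty 0.0725
1.1 tx -0.0091 ty 0.011
0.9 tx -0.0219 ty -0.0526
0.7 tx -0.047 ty -0.1124
0.5 tx -0.0835 ty -0.166
0.3 tx -0.1299 ty -0.2113
0.1 tx -0.1844 ty -0.2465
0.02 tx -0.208 ty -0.2575
```

The arm is blocked at about 1.07 rad with a 42 N sideways force. I'll look before doing anything else.

```bash
python3 - <<'E'
from m import *
from plan import *
t=snap("top","3");s=snap("side","3");st()
up=lambda a,f:cv2.resize(a,None,fx=f,fy=f,interpolation=cv2.INTER_CUBIC)
a=up(t["img"][200:320,285:405],3);b=up(s["img"][185:310,265:395],3)
c=np.zeros((380,770,3),np.uint8);c[:360,:360]=a;c[:375,370:760]=b;cv2.imwrite("pics/c4.png",c[:,:,::-1])
E
python3 -c "from rig import *;o=observe();print(o['joint_positions'].round(1),o['effort'].round(1))"
```

```text
11.65 [ 0.4661 -0.0603  0.0733] [-177.4   -0.7  133.9] F [-29.   -31.1   31.18] w 0.0238 g 44.9
[  3.3  45.4  -4.  121.2  15.   16.4  29.8] [-16.4 -39.2 -16.5 -20.4  -1.9 -10.8   0.1]
```

View pics/c4.png

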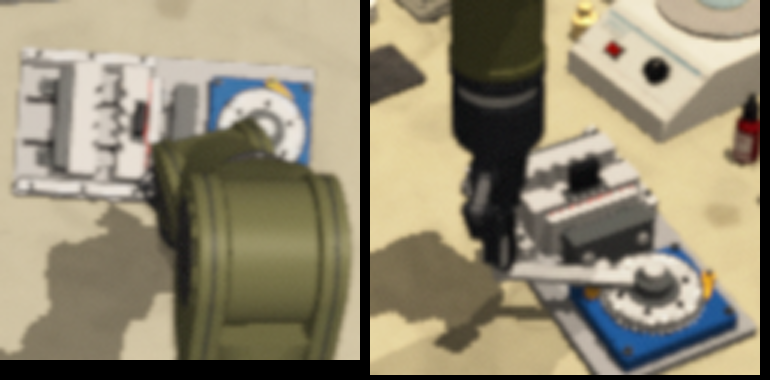

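The handle sits at about 1.07 rad, with nothing obvious in its way. I'll use the measured moment to locate the contact line.

```bash
python3 - <<'E'
from h import *
o=observe();F=o["contact_force"];M=o["moment"];p=o["tcp_pos"]
print(F.round(1),M.round(2)); r=np.cross(F,M)/(F@F);u=F/np.linalg.norm(F)
print("par moment",(M@u).round(2))
for s in np.arange(-.15,.16,.03): print(round(s,2),(p+r+s*u).round(3))
E
```

```text
[-29.  -31.1  31.2] [-6.43  5.6  -0.02]
par moment 0.22
-0.15 [ 0.486 -0.044 -0.146]
-0.12 [ 0.47  -0.062 -0.128]
-0.09 [ 0.453 -0.08  -0.11 ]
-0.06 [ 0.437 -0.097 -0.092]
-0.03 [ 0.42  -0.115 -0.075]
0.0 [ 0.404 -0.133 -0.057]
0.03 [ 0.387 -0.15  -0.039]
0.06 [ 0.371 -0.168 -0.022]
0.09 [ 0.354 -0.186 -0.004]
0.12 [ 0.338 -0.203  0.014]
0.15 [ 0.321 -0.221  0.032]
```

The line of force passes through the knob itself, so this is most likely the handle's end stop, meaning the handle was not at 0 to start with. I'll swing back and feel for the parked stop.

```bash
python3 -m creep '[{"jaw":0,"tx":-0.003,"ty":-0.09,"tz":0,"ax":0,"ay":0,"az":0},{"jaw":0,"tx":-0.01,"ty":-0.13,"tz":0,"ax":0,"ay":0,"az":0},{"jaw":0,"tx":-0.01,"ty":-0.13,"tz":0,"ax":0,"ay":0,"az":0}]'; python3 arc.py .7 .5 .3 .1 0 -.1
```

```text
clock: 12.02
tcp_pos: [0.4517, -0.0841, 0.0737]
tool_rot: [-179.9, -0.0, 134.7]
contact_force: [-2.3, 1.6, 9.8]
grip_width: 0.0241
gripper_force: 41.1
12.03 [ 0.4517 -0.0841  0.0737] [-179.9   -0.   134.7] F [-2.28  1.63  9.81] w 0.0241 g 41.1
theta 0.862 r 0.1333
F resist -0.42 radial 2.77
0.7 tx -0.0285 ty -0.0458
0.5 tx -0.0642 ty -0.1
0.3 tx -0.1099 ty -0.146
0.1 tx -0.1639 ty -0.182
0.0 tx -0.1933 ty -0.1958
-0.1 tx -0.224 ty -0.2066
```

```bash
sed -i 's/^L=.*/L=np.array([.569,-.1397]);A0=np.radians(205.3);r=.130/' arc.py; python3 arc.py .7 .5 .3 .1 0 -.1
```

```text
12.03 [ 0.4517 -0.0841  0.0737] [-179.9   -0.   134.7] F [-2.28  1.63  9.81] w 0.0241 g 41.1
theta 0.884 r 0.1298
F resist -0.5 radial 2.76
0.7 tx -0.025 ty -0.0542
0.5 tx -0.0633 ty -0.1066
0.3 tx -0.1113 ty -0.1503
0.1 tx -0.167 ty -0.1837
0.0 tx -0.197 ty -0.196
-0.1 tx -0.2282 ty -0.2053
```

```bash
python3 -m creep '[{"jaw":0,"tx":-0.025,"ty":-0.054,"tz":0,"ax":0,"ay":0,"az":0},{"jaw":0,"tx":-0.063,"ty":-0.107,"tz":0,"ax":0,"ay":0,"az":0},{"jaw":0,"tx":-0.111,"ty":-0.15,"tz":0,"ax":0,"ay":0,"az":0},{"jaw":0,"tx":-0.167,"ty":-0.184,"tz":0,"ax":0,"ay":0,"az":0},{"jaw":0,"tx":-0.197,"ty":-0.196,"tz":0,"ax":0,"ay":0,"az":0},{"jaw":0,"tx":-0.197,"ty":-0.196,"tz":0,"ax":0,"ay":0,"az":0}]'; python3 arc.py -.06; 
```

```text
clock: 12.78
tcp_pos: [0.452, -0.1964, 0.0737]
tool_rot: [-179.8, 0.0, 134.7]
contact_force: [-3.6, -1.8, 11.1]
grip_width: 0.0237
gripper_force: 41.2
12.78 [ 0.452  -0.1964  0.0737] [-179.8    0.   134.7] F [-3.6  -1.79 11.14] w 0.0237 g 41.2
theta -0.01 r 0.13
F resist 0.04 radial 4.02
-0.06 tx -0.0156 ty -0.005
```

```bash
python3 -m creep '[{"jaw":0,"tx":-0.016,"ty":-0.005,"tz":-0.008,"ax":0,"ay":0,"az":0},{"jaw":0,"tx":-0.033,"ty":-0.009,"tz":-0.008,"ax":0,"ay":0,"az":0},{"jaw":0,"tx":-0.033,"ty":-0.009,"tz":-0.008,"ax":0,"ay":0,"az":0}]'; python3 arc.py 0 .2 .4 .6 .8 .9 1.0 1.1 
```

```text
clock: 13.15
tcp_pos: [0.4577, -0.2067, 0.0745]
tool_rot: [-179.8, -0.3, 134.8]
contact_force: [-4.0, -3.5, -23.1]
grip_width: 0.0238
gripper_force: 42.3
13.15 [ 0.4577 -0.2067  0.0745] [-179.8   -0.3  134.8] F [ -3.99  -3.45 -23.15] w 0.0238 g 42.3
theta -0.1 r 0.1299
F resist 0.9 radial 5.2
0.0 tx 0.0312 ty 0.009
0.2 tx 0.0899 ty 0.0367
0.4 tx 0.142 ty 0.0754
0.6 tx 0.1853 ty 0.1237
0.8 tx 0.2181 ty 0.1797
0.9 tx 0.2302 ty 0.2099
1.0 tx 0.2392 ty 0.2411
1.1 tx 0.245 ty 0.273
```

The handle went past where it started, so that was not the parked stop. I'll continue to find it.

```bash
python3 -m creep '[{"jaw":0,"tx":-0.016,"ty":-0.003,"tz":0.0055,"ax":0,"ay":0,"az":0},{"jaw":0,"tx":-0.032,"ty":-0.005,"tz":0.0055,"ax":0,"ay":0,"az":0},{"jaw":0,"tx":-0.032,"ty":-0.005,"tz":0.0055,"ax":0,"ay":0,"az":0}]'; python3 arc.py -.3;python3 -m creep '[{"jaw":0,"tx":-0.016,"ty":-0.001,"tz":0,"ax":0,"ay":0,"az":0},{"jaw":0,"tx":-0.032,"ty":-0.002,"tz":0,"ax":0,"ay":0,"az":0},{"jaw":0,"tx":-0.032,"ty":-0.002,"tz":0,"ax":0,"ay":0,"az":0}]'; python3 arc.py -.3 -.25
```

```text
clock: 13.52
tcp_pos: [0.466, -0.2187, 0.0742]
tool_rot: [-179.7, -0.0, 134.7]
contact_force: [-6.3, -5.4, -7.9]
grip_width: 0.0235
gripper_force: 44.1
13.53 [ 0.466  -0.2187  0.0742] [-179.7   -0.   134.7] F [-6.29 -5.37 -7.94] w 0.0235 g 44.1
theta -0.213 r 0.1299
F resist 0.43 radial 8.26
-0.3 tx -0.0282 ty -0.0027
clock: 13.9
tcp_pos: [0.4701, -0.224, 0.0739]
tool_rot: [-179.6, -0.6, 134.9]
contact_force: [-13.2, 4.1, 1.8]
grip_width: 0.0236
gripper_force: 45.2
13.9 [ 0.4701 -0.224   0.0739] [-179.6   -0.6  134.9] F [-13.21   4.13   1.77] w 0.0236 g 45.2
theta -0.264 r 0.13
F resist -11.71 radial 7.37
-0.3 tx -0.0116 ty -0.0007
-0.25 tx 0.0046 ty 0.0003
```

The parked stop is at −0.255 on my scale, so the handle began at 0.255 and the block I hit was its 1.35 end stop. I'll re-zero, compensate for the arm's compliance, and drive in checked steps.

```bash
sed -i 's/radians(205.3)/radians(219.9)/; s|^R=Ro|pc=p[:2]-o["contact_force"][:2]/1500\nR=Ro|; s|(K-p\[:2\])|(K-pc)|' arc.py; python3 arc.py 0.02 .2 .4 .6 .8
```

```text
13.9 [ 0.4701 -0.224   0.0739] [-179.6   -0.6  134.9] F [-13.21   4.13   1.77] w 0.0236 g 45.2
theta -0.009 r 0.13
F resist -11.71 radial 7.37
0.02 tx 0.03 ty -0.0099
0.2 tx 0.0872 ty 0.0015
0.4 tx 0.1473 ty 0.026
0.6 tx 0.2014 ty 0.062
0.8 tx 0.2472 ty 0.1079
```

```bash
python3 -m creep '[{"jaw":0,"tx":0.03,"ty":-0.01,"tz":0,"ax":0,"ay":0,"az":0},{"jaw":0,"tx":0.058,"ty":-0.005,"tz":0,"ax":0,"ay":0,"az":0},{"jaw":0,"tx":0.087,"ty":0.0015,"tz":0,"ax":0,"ay":0,"az":0},{"jaw":0,"tx":0.117,"ty":0.013,"tz":0,"ax":0,"ay":0,"az":0},{"jaw":0,"tx":0.147,"ty":0.026,"tz":0,"ax":0,"ay":0,"az":0},{"jaw":0,"tx":0.147,"ty":0.026,"tz":0,"ax":0,"ay":0,"az":0}]'; python3 arc.py .6 .8 1 1.2 1.3
```

```text
clock: 14.65
tcp_pos: [0.4437, -0.1745, 0.0741]
tool_rot: [179.9, 0.0, 135.1]
contact_force: [3.1, 2.4, -10.4]
grip_width: 0.0238
gripper_force: 43.8
14.65 [ 0.4437 -0.1745  0.0741] [179.9   0.  135.1] F [  3.07   2.42 -10.43] w 0.0238 g 43.8
theta 0.425 r 0.1301
F resist -1.51 radial -3.6
0.6 tx 0.0458 ty 0.0387
0.8 tx 0.0915 ty 0.0848
1.0 tx 0.127 ty 0.1391
1.2 tx 0.1511 ty 0.1994
1.3 tx 0.1585 ty 0.231
```

```bash
python3 -m creep '[{"jaw":0,"tx":0.023,"ty":0.018,"tz":0.002,"ax":0,"ay":0,"az":0},{"jaw":0,"tx":0.046,"ty":0.039,"tz":0.002,"ax":0,"ay":0,"az":0},{"jaw":0,"tx":0.07,"ty":0.061,"tz":0.002,"ax":0,"ay":0,"az":0},{"jaw":0,"tx":0.0915,"ty":0.085,"tz":0.002,"ax":0,"ay":0,"az":0},{"jaw":0,"tx":0.0915,"ty":0.085,"tz":0.002,"ax":0,"ay":0,"az":0}]'; python3 arc.py .9 1 1.1 1.2 1.32
```

```text
clock: 15.28
tcp_pos: [0.4399, -0.1248, 0.0738]
tool_rot: [-180.0, -0.1, 135.0]
contact_force: [-1.8, 0.8, 7.0]
grip_width: 0.0235
gripper_force: 45.7
15.28 [ 0.4399 -0.1248  0.0738] [-1.80e+02 -1.00e-01  1.35e+02] F [-1.81  0.78  6.96] w 0.0235 g 45.7
theta 0.812 r 0.1299
F resist -0.57 radial 1.88
0.9 tx 0.02 ty 0.022
1.0 tx 0.0365 ty 0.05
1.1 tx 0.0501 ty 0.0795
1.2 tx 0.0606 ty 0.1102
1.32 tx 0.0692 ty 0.1483
```

```bash
python3 -m creep '[{"jaw":0,"tx":0.02,"ty":0.022,"tz":0,"ax":0,"ay":0,"az":0},{"jaw":0,"tx":0.0365,"ty":0.05,"tz":0,"ax":0,"ay":0,"az":0},{"jaw":0,"tx":0.05,"ty":0.0795,"tz":0,"ax":0,"ay":0,"az":0}]'; python3 arc.py 1.1 1.2 1.3;  python3 -m creep '[{"jaw":0,"tx":0.006,"ty":0.015,"tz":0,"ax":0,"ay":0,"az":0},{"jaw":0,"tx":0.0105,"ty":0.031,"tz":0,"ax":0,"ay":0,"az":0},{"jaw":0,"tx":0.017,"ty":0.06,"tz":0,"ax":0,"ay":0,"az":0}]'; python3 arc.py 1.2 1.1 .9 .7 .5 .3 .1 0.02
```

```text
clock: 15.65
tcp_pos: [0.449, -0.0898, 0.0738]
tool_rot: [-180.0, 0.0, 134.9]
contact_force: [0.3, -2.9, 7.9]
grip_width: 0.024
gripper_force: 45.6
15.65 [ 0.449  -0.0898  0.0738] [-180.     0.   134.9] F [ 0.3  -2.9   7.89] w 0.024 g 45.6
theta 1.09 r 0.1299
F resist 2.56 radial -1.39
1.1 tx -0.0024 ty -0.0002
1.2 tx 0.0082 ty 0.0305
1.3 tx 0.0157 ty 0.0621
clock: 16.02
tcp_pos: [0.4604, -0.0685, 0.0737]
tool_rot: [-179.9, -0.0, 134.8]
contact_force: [-0.7, -1.8, 7.6]
grip_width: 0.0239
gripper_force: 45.8
16.02 [ 0.4604 -0.0685  0.0737] [-179.9   -0.   134.8] F [-0.68 -1.83  7.57] w 0.0239 g 45.8
theta 1.277 r 0.1299
F resist 1.9 radial -0.43
1.2 tx -0.0072 ty -0.0272
1.1 tx -0.0178 ty -0.0579
0.9 tx -0.0481 ty -0.1154
0.7 tx -0.0891 ty -0.1656
0.5 tx -0.1393 ty -0.2068
0.3 tx -0.1967 ty -0.2371
0.1 tx -0.2589 ty -0.2554
0.02 tx -0.2846 ty -0.2592
```

Still free-swinging at about 2 N. I'll swing back for the next stroke.

```bash
python3 -m creep '[{"jaw":0,"tx":-0.018,"ty":-0.058,"tz":0,"ax":0,"ay":0,"az":0},{"jaw":0,"tx":-0.048,"ty":-0.115,"tz":0,"ax":0,"ay":0,"az":0},{"jaw":0,"tx":-0.089,"ty":-0.166,"tz":0,"ax":0,"ay":0,"az":0},{"jaw":0,"tx":-0.139,"ty":-0.207,"tz":0,"ax":0,"ay":0,"az":0},{"jaw":0,"tx":-0.197,"ty":-0.237,"tz":0,"ax":0,"ay":0,"az":0},{"jaw":0,"tx":-0.259,"ty":-0.255,"tz":0,"ax":0,"ay":0,"az":0},{"jaw":0,"tx":-0.28,"ty":-0.259,"tz":0,"ax":0,"ay":0,"az":0},{"jaw":0,"tx":-0.28,"ty":-0.259,"tz":0,"ax":0,"ay":0,"az":0}]'; python3 arc.py .1 .2 .3 .4 .5 .6
```

```text
clock: 17.02
tcp_pos: [0.4675, -0.2211, 0.0738]
tool_rot: [180.0, 0.1, 134.9]
contact_force: [-0.6, -1.9, 8.3]
grip_width: 0.0236
gripper_force: 45.7
17.02 [ 0.4675 -0.2211  0.0738] [1.800e+02 1.000e-01 1.349e+02] F [-0.65 -1.89  8.25] w 0.0236 g 45.7
theta 0.02 r 0.1301
F resist 1.07 radial 1.68
0.1 tx 0.0241 ty 0.001
0.2 tx 0.0557 ty 0.0086
0.3 tx 0.0863 ty 0.0194
0.4 tx 0.1158 ty 0.0331
0.5 tx 0.1437 ty 0.0497
0.6 tx 0.1698 ty 0.069
```

```bash
python3 -m creep '[{"jaw":0,"tx":0.024,"ty":0.001,"tz":0,"ax":0,"ay":0,"az":0},{"jaw":0,"tx":0.056,"ty":0.0086,"tz":0,"ax":0,"ay":0,"az":0},{"jaw":0,"tx":0.086,"ty":0.019,"tz":0,"ax":0,"ay":0,"az":0},{"jaw":0,"tx":0.101,"ty":0.026,"tz":0,"ax":0,"ay":0,"az":0},{"jaw":0,"tx":0.116,"ty":0.033,"tz":0,"ax":0,"ay":0,"az":0}]'; python3 arc.py .4 .5 .6 .7 ;  python3 -m creep '[{"jaw":0,"tx":0.014,"ty":0.008,"tz":0,"ax":0,"ay":0,"az":0},{"jaw":0,"tx":0.028,"ty":0.0165,"tz":0,"ax":0,"ay":0,"az":0},{"jaw":0,"tx":0.042,"ty":0.026,"tz":0,"ax":0,"ay":0,"az":0},{"jaw":0,"tx":0.054,"ty":0.036,"tz":0,"ax":0,"ay":0,"az":0}]'; python3 arc.py .6 .7 .8 .9
```

```text
clock: 17.65
tcp_pos: [0.4447, -0.178, 0.0738]
tool_rot: [179.9, 0.1, 134.9]
contact_force: [1.8, -2.4, 6.1]
grip_width: 0.0237
gripper_force: 45.5
17.65 [ 0.4447 -0.178   0.0738] [1.799e+02 1.000e-01 1.349e+02] F [ 1.8  -2.42  6.05] w 0.0237 g 45.5
theta 0.397 r 0.1301
F resist 2.84 radial -1.01
0.4 tx -0.0043 ty -0.0002
0.5 tx 0.0236 ty 0.0164
0.6 tx 0.0497 ty 0.0358
0.7 tx 0.0737 ty 0.0577
clock: 18.15
tcp_pos: [0.4397, -0.1526, 0.0738]
tool_rot: [179.9, 0.1, 134.9]
contact_force: [1.5, -2.7, 5.5]
grip_width: 0.0236
gripper_force: 45.5
18.15 [ 0.4397 -0.1526  0.0738] [1.799e+02 1.000e-01 1.349e+02] F [ 1.52 -2.69  5.46] w 0.0236 g 45.5
theta 0.597 r 0.13
F resist 2.83 radial -1.24
0.6 tx -0.0041 ty -0.0008
0.7 tx 0.0199 ty 0.0211
0.8 tx 0.0416 ty 0.0452
0.9 tx 0.0609 ty 0.0714
```

```bash
python3 -m creep '[{"jaw":0,"tx":0.012,"ty":0.011,"tz":0,"ax":0,"ay":0,"az":0},{"jaw":0,"tx":0.023,"ty":0.022,"tz":0,"ax":0,"ay":0,"az":0},{"jaw":0,"tx":0.033,"ty":0.034,"tz":0,"ax":0,"ay":0,"az":0},{"jaw":0,"tx":0.0435,"ty":0.046,"tz":0,"ax":0,"ay":0,"az":0}]'; python3 arc.py .8 .9 1
```

```text
clock: 18.65
tcp_pos: [0.4396, -0.1274, 0.0737]
tool_rot: [180.0, 0.1, 134.9]
contact_force: [0.6, -2.7, 7.4]
grip_width: 0.0236
gripper_force: 45.7
18.65 [ 0.4396 -0.1274  0.0737] [1.800e+02 1.000e-01 1.349e+02] F [ 0.57 -2.69  7.35] w 0.0236 g 45.7
theta 0.791 r 0.13
F resist 2.63 radial -0.82
0.8 tx -0.002 ty -0.0002
0.9 tx 0.0173 ty 0.0259
1.0 tx 0.0338 ty 0.0539
```

```bash
python3 -m creep '[{"jaw":0,"tx":0.01,"ty":0.013,"tz":0,"ax":0,"ay":0,"az":0},{"jaw":0,"tx":0.0185,"ty":0.026,"tz":0,"ax":0,"ay":0,"az":0},{"jaw":0,"tx":0.027,"ty":0.04,"tz":0,"ax":0,"ay":0,"az":0}]'; python3 arc.py 1 1.1 1.2 1.3
```

```text
clock: 19.02
tcp_pos: [0.4429, -0.1086, 0.0737]
tool_rot: [-180.0, 0.0, 134.9]
contact_force: [-0.8, -2.2, 8.9]
grip_width: 0.024
gripper_force: 45.8
19.02 [ 0.4429 -0.1086  0.0737] [-180.     0.   134.9] F [-0.8  -2.16  8.92] w 0.024 g 45.8
theta 0.938 r 0.1299
F resist 2.29 radial 0.26
1.0 tx 0.0085 ty 0.0138
1.1 tx 0.0221 ty 0.0433
1.2 tx 0.0327 ty 0.074
1.3 tx 0.0403 ty 0.1056
```

```bash
python3 -m creep '[{"jaw":0,"tx":0.0085,"ty":0.015,"tz":0,"ax":0,"ay":0,"az":0},{"jaw":0,"tx":0.0155,"ty":0.029,"tz":0,"ax":0,"ay":0,"az":0},{"jaw":0,"tx":0.0225,"ty":0.044,"tz":0,"ax":0,"ay":0,"az":0}]'; python3 arc.py 1.1 1.2 1.3
```

```text
clock: 19.4
tcp_pos: [0.449, -0.0898, 0.0737]
tool_rot: [-180.0, 0.0, 134.9]
contact_force: [-0.5, -2.9, 6.8]
grip_width: 0.0237
gripper_force: 45.8
19.4 [ 0.449  -0.0898  0.0737] [-180.     0.   134.9] F [-0.49 -2.88  6.78] w 0.0237 g 45.8
theta 1.091 r 0.1299
F resist 2.85 radial -0.65
1.1 tx -0.0015 ty -0.0012
1.2 tx 0.0091 ty 0.0295
1.3 tx 0.0166 ty 0.0611
```

```bash
python3 -m creep '[{"jaw":0,"tx":0.0055,"ty":0.015,"tz":0,"ax":0,"ay":0,"az":0},{"jaw":0,"tx":0.0105,"ty":0.031,"tz":0,"ax":0,"ay":0,"az":0},{"jaw":0,"tx":0.016,"ty":0.053,"tz":0,"ax":0,"ay":0,"az":0}]'; python3 arc.py 1.2 1.1 .9 .7 .5 .3 .1 0.03
```

```text
clock: 19.77
tcp_pos: [0.4591, -0.0704, 0.0737]
tool_rot: [-179.9, 0.0, 134.9]
contact_force: [0.1, -2.8, 7.9]
grip_width: 0.0238
gripper_force: 45.8
19.77 [ 0.4591 -0.0704  0.0737] [-179.9    0.   134.9] F [ 0.08 -2.77  7.9 ] w 0.0238 g 45.8
theta 1.259 r 0.1299
F resist 2.3 radial -1.54
1.2 tx -0.008 ty -0.0217
1.1 tx -0.0186 ty -0.0523
0.9 tx -0.0488 ty -0.1098
0.7 tx -0.0898 ty -0.1601
0.5 tx -0.14 ty -0.2012
0.3 tx -0.1973 ty -0.2316
0.1 tx -0.2596 ty -0.25
0.03 tx -0.2821 ty -0.2534
```

```bash
python3 -m creep '[{"jaw":0,"tx":-0.0186,"ty":-0.052,"tz":0,"ax":0,"ay":0,"az":0},{"jaw":0,"tx":-0.049,"ty":-0.11,"tz":0,"ax":0,"ay":0,"az":0},{"jaw":0,"tx":-0.09,"ty":-0.16,"tz":0,"ax":0,"ay":0,"az":0},{"jaw":0,"tx":-0.14,"ty":-0.201,"tz":0,"ax":0,"ay":0,"az":0},{"jaw":0,"tx":-0.197,"ty":-0.232,"tz":0,"ax":0,"ay":0,"az":0},{"jaw":0,"tx":-0.26,"ty":-0.25,"tz":0,"ax":0,"ay":0,"az":0},{"jaw":0,"tx":-0.282,"ty":-0.253,"tz":0,"ax":0,"ay":0,"az":0},{"jaw":0,"tx":-0.282,"ty":-0.253,"tz":0,"ax":0,"ay":0,"az":0}]'; python3 arc.py .1 .2 .3 .4
python3 - <<'E'
from m import *
t=snap("top","4");t2=load("top","2")
for d in(t2,t):
    # profile along clamp axis through band between lug and cavities: rows ~ y=255
    for y in (226,253): print(d["img"][y-1:y+2,298:350].mean((0,2)).astype(int).tolist())
E
```

```text
clock: 20.78
tcp_pos: [0.4683, -0.222, 0.0738]
tool_rot: [180.0, 0.1, 134.9]
contact_force: [-0.1, -1.0, 9.2]
grip_width: 0.0237
gripper_force: 45.8
20.77 [ 0.4683 -0.222   0.0738] [1.800e+02 1.000e-01 1.349e+02] F [-0.1  -1.    9.22] w 0.0237 g 45.8
theta 0.011 r 0.1301
F resist 0.71 radial 0.71
0.1 tx 0.0275 ty 0.003
0.2 tx 0.0591 ty 0.0106
0.3 tx 0.0897 ty 0.0214
0.4 tx 0.1192 ty 0.0351
[167, 148, 143, 144, 141, 130, 122, 116, 118, 121, 127, 151, 191, 213, 218, 219, 219, 219, 219, 215, 205, 194, 191, 190, 182, 162, 138, 146, 189, 214, 220, 220, 220, 220, 220, 217, 207, 197, 194, 187, 184, 199, 211, 208, 202, 199, 199, 198, 197, 196, 195, 195]
[94, 99, 101, 92, 85, 101, 118, 122, 123, 141, 186, 214, 220, 220, 220, 220, 220, 219, 214, 204, 197, 195, 195, 189, 167, 152, 188, 214, 221, 221, 221, 221, 221, 220, 211, 182, 133, 104, 133, 191, 219, 220, 194, 151, 130, 105, 88, 99, 115, 120, 122, 125]
[169, 150, 144, 146, 142, 130, 123, 117, 119, 122, 129, 153, 192, 216, 220, 221, 221, 221, 220, 218, 211, 211, 218, 221, 222, 222, 221, 221, 218, 204, 194, 203, 209, 199, 188, 187, 184, 188, 189, 185, 182, 181, 181, 182, 183, 187, 195, 199, 200, 201, 201, 201]
[106, 101, 103, 93, 86, 102, 119, 124, 124, 143, 188, 215, 222, 222, 222, 222, 222, 221, 217, 217, 221, 222, 223, 223, 223, 222, 221, 209, 189, 199, 219, 216, 187, 145, 126, 107, 86, 99, 114, 119, 122, 123, 124, 130, 146, 175, 196, 201, 201, 199, 199, 199]
```

The picture profile shows the halves are now practically shut, so only the pad's play remains. From here I'll check the force at every notch.

```bash
python3 -m creep '[{"jaw":0,"tx":0.0275,"ty":0.003,"tz":0,"ax":0,"ay":0,"az":0},{"jaw":0,"tx":0.059,"ty":0.0106,"tz":0,"ax":0,"ay":0,"az":0},{"jaw":0,"tx":0.075,"ty":0.016,"tz":0,"ax":0,"ay":0,"az":0},{"jaw":0,"tx":0.0897,"ty":0.0214,"tz":0,"ax":0,"ay":0,"az":0}]'; python3 arc.py .3 .4 .5
```

```text
clock: 21.32
tcp_pos: [0.4489, -0.1897, 0.0738]
tool_rot: [180.0, 0.1, 134.9]
contact_force: [0.7, -2.5, 7.1]
grip_width: 0.0234
gripper_force: 45.7
21.32 [ 0.4489 -0.1897  0.0738] [1.800e+02 1.000e-01 1.349e+02] F [ 0.65 -2.48  7.12] w 0.0234 g 45.7
theta 0.302 r 0.1301
F resist 2.54 radial 0.35
0.3 tx -0.0043 ty -0.0023
0.4 tx 0.0251 ty 0.0115
0.5 tx 0.053 ty 0.0282
```

```bash
python3 -m creep '[{"jaw":0,"tx":0.015,"ty":0.007,"tz":0,"ax":0,"ay":0,"az":0},{"jaw":0,"tx":0.029,"ty":0.014,"tz":0,"ax":0,"ay":0,"az":0}]'; python3 arc.py .4 .5 .6
```

```text
clock: 21.58
tcp_pos: [0.4447, -0.1779, 0.0737]
tool_rot: [180.0, 0.1, 134.9]
contact_force: [-0.8, -2.9, 7.0]
grip_width: 0.0236
gripper_force: 45.7
21.57 [ 0.4447 -0.1779  0.0737] [1.800e+02 1.000e-01 1.349e+02] F [-0.79 -2.87  6.99] w 0.0236 g 45.7
theta 0.398 r 0.13
F resist 2.51 radial 1.6
0.4 tx -0.0019 ty -0.0039
0.5 tx 0.026 ty 0.0127
0.6 tx 0.0521 ty 0.0321
```

```bash
python3 -m creep '[{"jaw":0,"tx":0.014,"ty":0.0085,"tz":0,"ax":0,"ay":0,"az":0},{"jaw":0,"tx":0.028,"ty":0.015,"tz":0,"ax":0,"ay":0,"az":0}]'; python3 arc.py .5 .6 .7
```

```text
clock: 21.82
tcp_pos: [0.4415, -0.1655, 0.0738]
tool_rot: [179.9, 0.1, 134.9]
contact_force: [2.7, -1.4, 6.4]
grip_width: 0.024
gripper_force: 45.6
21.82 [ 0.4415 -0.1655  0.0738] [1.799e+02 1.000e-01 1.349e+02] F [ 2.68 -1.38  6.41] w 0.024 g 45.6
theta 0.497 r 0.13
F resist 1.88 radial -2.35
0.5 tx -0.004 ty 0.0022
0.6 tx 0.0221 ty 0.0216
0.7 tx 0.0462 ty 0.0434
```

```bash
python3 -m creep '[{"jaw":0,"tx":0.013,"ty":0.01,"tz":0,"ax":0,"ay":0,"az":0},{"jaw":0,"tx":0.026,"ty":0.0195,"tz":0,"ax":0,"ay":0,"az":0}]'; python3 arc.py .6 .7 .8
```

```text
clock: 22.08
tcp_pos: [0.4397, -0.1532, 0.0738]
tool_rot: [179.9, 0.1, 134.9]
contact_force: [1.8, -3.2, 6.7]
grip_width: 0.0236
gripper_force: 45.6
22.07 [ 0.4397 -0.1532  0.0738] [1.799e+02 1.000e-01 1.349e+02] F [ 1.81 -3.17  6.72] w 0.0236 g 45.6
theta 0.593 r 0.13
F resist 3.34 radial -1.47
0.6 tx -0.004 ty -0.0001
0.7 tx 0.0201 ty 0.0217
0.8 tx 0.0418 ty 0.0459
```

```bash
python3 -m creep '[{"jaw":0,"tx":0.012,"ty":0.011,"tz":0,"ax":0,"ay":0,"az":0},{"jaw":0,"tx":0.024,"ty":0.022,"tz":0,"ax":0,"ay":0,"az":0}]'; python3 arc.py .7 .8
```

```text
clock: 22.32
tcp_pos: [0.439, -0.1408, 0.0738]
tool_rot: [180.0, 0.2, 134.8]
contact_force: [1.4, -5.3, 6.6]
grip_width: 0.0235
gripper_force: 45.6
22.32 [ 0.439  -0.1408  0.0738] [180.    0.2 134.8] F [ 1.35 -5.31  6.64] w 0.0235 g 45.6
theta 0.688 r 0.13
F resist 5.32 radial -1.31
0.7 tx -0.0051 ty -0.0019
0.8 tx 0.0166 ty 0.0223
```

```bash
python3 -m creep '[{"jaw":0,"tx":0.011,"ty":0.012,"tz":0,"ax":0,"ay":0,"az":0},{"jaw":0,"tx":0.022,"ty":0.024,"tz":0,"ax":0,"ay":0,"az":0}]'; python3 arc.py .8 .9 1
```

```text
clock: 22.58
tcp_pos: [0.4394, -0.1288, 0.0738]
tool_rot: [-180.0, 0.2, 134.8]
contact_force: [1.8, -8.4, 6.1]
grip_width: 0.0237
gripper_force: 45.5
22.57 [ 0.4394 -0.1288  0.0738] [-180.     0.2  134.8] F [ 1.77 -8.4   6.14] w 0.0237 g 45.5
theta 0.781 r 0.13
F resist 8.22 radial -2.47
0.8 tx -0.008 ty -0.0029
0.9 tx 0.0113 ty 0.0232
1.0 tx 0.0278 ty 0.0512
```

The force is rising at about 4.5 N per notch: 8.2 N now. A bit more than half a notch still to go.

```bash
python3 -m creep '[{"jaw":0,"tx":0.009,"ty":0.012,"tz":0,"ax":0,"ay":0,"az":0},{"jaw":0,"tx":0.0185,"ty":0.024,"tz":0,"ax":0,"ay":0,"az":0},{"jaw":0,"tx":0.0185,"ty":0.024,"tz":0,"ax":0,"ay":0,"az":0}]'; python3 arc.py .9 .95 1
```

```text
clock: 22.95
tcp_pos: [0.441, -0.1166, 0.0737]
tool_rot: [-180.0, 0.2, 134.8]
contact_force: [1.8, -7.0, 6.6]
grip_width: 0.0238
gripper_force: 45.6
22.95 [ 0.441  -0.1166  0.0737] [-180.     0.2  134.8] F [ 1.77 -6.99  6.61] w 0.0238 g 45.6
theta 0.875 r 0.13
F resist 6.57 radial -2.98
0.9 tx -0.0058 ty 0.0007
0.95 tx 0.0028 ty 0.0145
1.0 tx 0.0108 ty 0.0286
```

```bash
python3 -m creep '[{"jaw":0,"tx":0.003,"ty":0.008,"tz":0,"ax":0,"ay":0,"az":0},{"jaw":0,"tx":0.005,"ty":0.017,"tz":0,"ax":0,"ay":0,"az":0}]'; python3 arc.py .95 1 1.1
```

```text
clock: 23.2
tcp_pos: [0.4421, -0.1118, 0.0737]
tool_rot: [-179.7, 0.1, 134.7]
contact_force: [-3.0, -9.3, 9.7]
grip_width: 0.0239
gripper_force: 46.0
23.2 [ 0.4421 -0.1118  0.0737] [-1.797e+02  1.000e-01  1.347e+02] F [-3.   -9.29  9.71] w 0.0239 g 46.0
theta 0.913 r 0.1299
F resist 9.72 radial 0.94
0.95 tx -0.001 ty -0.0042
1.0 tx 0.007 ty 0.01
1.1 tx 0.0208 ty 0.0394
```

```bash
python3 -m creep '[{"jaw":0,"tx":0.003,"ty":0.005,"tz":0,"ax":0,"ay":0,"az":0},{"jaw":0,"tx":0.006,"ty":0.01,"tz":0,"ax":0,"ay":0,"az":0}]'; python3 arc.py .95 1 1.1
```

```text
clock: 23.45
tcp_pos: [0.443, -0.1077, 0.0737]
tool_rot: [-179.7, 0.1, 134.7]
contact_force: [-1.6, -11.0, 9.9]
grip_width: 0.0238
gripper_force: 45.9
23.45 [ 0.443  -0.1077  0.0737] [-1.797e+02  1.000e-01  1.347e+02] F [ -1.63 -11.03   9.91] w 0.0238 g 45.9
theta 0.945 r 0.13
F resist 11.09 radial -1.13
0.95 tx -0.0104 ty -0.0136
1.0 tx -0.0024 ty 0.0006
1.1 tx 0.0114 ty 0.03
```

```bash
python3 -m creep '[{"jaw":0,"tx":0.0015,"ty":0.004,"tz":0,"ax":0,"ay":0,"az":0},{"jaw":0,"tx":0.003,"ty":0.0075,"tz":0,"ax":0,"ay":0,"az":0}]'; python3 arc.py .95 .85 .7 .5 .3 .15 .05 
```

```text
clock: 23.7
tcp_pos: [0.4438, -0.1049, 0.0737]
tool_rot: [-179.6, 0.0, 134.6]
contact_force: [-1.7, -10.5, 9.3]
grip_width: 0.0235
gripper_force: 46.0
23.7 [ 0.4438 -0.1049  0.0737] [-179.6    0.   134.6] F [ -1.68 -10.55   9.3 ] w 0.0235 g 46.0
theta 0.967 r 0.13
F resist 10.61 radial -1.2
0.95 tx -0.0133 ty -0.0192
0.85 tx -0.0313 ty -0.0462
0.7 tx -0.0632 ty -0.083
0.5 tx -0.1135 ty -0.124
0.3 tx -0.171 ty -0.1541
0.15 tx -0.2174 ty -0.1689
0.05 tx -0.2494 ty -0.1748
```

```bash
python3 -m creep '[{"jaw":0,"tx":0.002,"ty":0.004,"tz":0,"ax":0,"ay":0,"az":0},{"jaw":0,"tx":0.004,"ty":0.008,"tz":0,"ax":0,"ay":0,"az":0}]'; python3 arc.py .95 .85 .7 .5 .3 .15 .05 
```

```text
clock: 23.95
tcp_pos: [0.4447, -0.1018, 0.0737]
tool_rot: [-179.6, 0.0, 134.6]
contact_force: [-3.0, -10.9, 9.3]
grip_width: 0.0235
gripper_force: 46.0
23.95 [ 0.4447 -0.1018  0.0737] [-179.6    0.   134.6] F [ -3.02 -10.92   9.26] w 0.0235 g 46.0
theta 0.993 r 0.13
F resist 11.33 radial -0.3
0.95 tx -0.0162 ty -0.0284
0.85 tx -0.0342 ty -0.0555
0.7 tx -0.0661 ty -0.0923
0.5 tx -0.1165 ty -0.1332
0.3 tx -0.1739 ty -0.1633
0.15 tx -0.2204 ty -0.1781
0.05 tx -0.2523 ty -0.184
```

11.3 N at the knob. To check what the holding pawl kept, I'll swing back part-way and feel forward again.

```bash
python3 -m creep '[{"jaw":0,"tx":-0.016,"ty":-0.028,"tz":0,"ax":0,"ay":0,"az":0},{"jaw":0,"tx":-0.034,"ty":-0.0555,"tz":0,"ax":0,"ay":0,"az":0},{"jaw":0,"tx":-0.066,"ty":-0.092,"tz":0,"ax":0,"ay":0,"az":0},{"jaw":0,"tx":-0.066,"ty":-0.092,"tz":0,"ax":0,"ay":0,"az":0},{"jaw":0,"tx":-0.054,"ty":-0.08,"tz":0,"ax":0,"ay":0,"az":0}]'; python3 arc.py .8 .85 .9
```

```text
clock: 24.58
tcp_pos: [0.439, -0.1386, 0.0737]
tool_rot: [-179.8, 0.1, 134.7]
contact_force: [-0.6, -8.9, 7.8]
grip_width: 0.0237
gripper_force: 45.8
24.57 [ 0.439  -0.1386  0.0737] [-1.798e+02  1.000e-01  1.347e+02] F [-0.64 -8.93  7.82] w 0.0237 g 45.8
theta 0.705 r 0.13
F resist 8.93 radial 0.57
0.8 tx 0.011 ty 0.0117
0.85 tx 0.021 ty 0.0245
0.9 tx 0.0303 ty 0.0378
```

```bash
python3 -m creep '[{"jaw":0,"tx":0.0035,"ty":0.003,"tz":0,"ax":0,"ay":0,"az":0},{"jaw":0,"tx":0.007,"ty":0.006,"tz":0,"ax":0,"ay":0,"az":0}]'; python3 arc.py .65 .5 .3 .15 .06
```

```text
clock: 24.82
tcp_pos: [0.4391, -0.135, 0.0738]
tool_rot: [-179.8, 0.2, 134.7]
contact_force: [0.5, -9.8, 6.8]
grip_width: 0.0239
gripper_force: 45.7
24.82 [ 0.4391 -0.135   0.0738] [-179.8    0.2  134.7] F [ 0.45 -9.8   6.79] w 0.0239 g 45.7
theta 0.733 r 0.13
F resist 9.78 radial -0.81
0.65 tx -0.0313 ty -0.0297
0.5 tx -0.0698 ty -0.0596
0.3 tx -0.1272 ty -0.0897
0.15 tx -0.1736 ty -0.1045
0.06 tx -0.2024 ty -0.11
```

The retained level is about 7 N of spring at the knob, or roughly 95 N at the pad. That's mid-window, so I'll return the handle to its parked end.

```bash
python3 -m creep '[{"jaw":0,"tx":-0.031,"ty":-0.03,"tz":0,"ax":0,"ay":0,"az":0},{"jaw":0,"tx":-0.07,"ty":-0.06,"tz":0,"ax":0,"ay":0,"az":0},{"jaw":0,"tx":-0.127,"ty":-0.09,"tz":0,"ax":0,"ay":0,"az":0},{"jaw":0,"tx":-0.174,"ty":-0.1045,"tz":0,"ax":0,"ay":0,"az":0},{"jaw":0,"tx":-0.205,"ty":-0.11,"tz":0,"ax":0,"ay":0,"az":0},{"jaw":0,"tx":-0.205,"ty":-0.11,"tz":0,"ax":0,"ay":0,"az":0},{"jaw":0,"tx":-0.205,"ty":-0.11,"tz":0,"ax":0,"ay":0,"az":0}]'; python3 arc.py .04
```

```text
clock: 25.7
tcp_pos: [0.4671, -0.2206, 0.0738]
tool_rot: [179.9, 0.1, 134.9]
contact_force: [0.5, -1.0, 7.7]
grip_width: 0.0237
gripper_force: 45.7
25.7 [ 0.4671 -0.2206  0.0738] [1.799e+02 1.000e-01 1.349e+02] F [ 0.46 -1.02  7.71] w 0.0237 g 45.7
theta 0.025 r 0.1301
F resist 1.08 radial 0.28
0.04 tx 0.0029 ty 0.0002
```

Parked at 0.025 rad. I'll let go and lift straight up.

```bash
python3 -m creep '[{"jaw":1,"tx":0,"ty":0,"tz":-0.004,"ax":0,"ay":0,"az":0},{"jaw":1,"tx":0,"ty":0,"tz":-0.004,"ax":0,"ay":0,"az":0},{"jaw":1,"tx":0,"ty":0,"tz":-0.004,"ax":0,"ay":0,"az":0},{"jaw":1,"tx":0,"ty":0,"tz":-0.004,"ax":0,"ay":0,"az":0},{"jaw":1,"tx":0,"ty":0,"tz":-0.08,"ax":0,"ay":0,"az":0},{"jaw":1,"tx":0,"ty":0,"tz":-0.2,"ax":0,"ay":0,"az":0},{"jaw":1,"tx":0.1,"ty":-0.2,"tz":-0.3,"ax":0,"ay":0,"az":0},{"jaw":1,"tx":0.1,"ty":-0.35,"tz":-0.35,"ax":0,"ay":0,"az":0},{"jaw":1,"tx":0.1,"ty":-0.35,"tz":-0.35,"ax":0,"ay":0,"az":0},{"jaw":1,"tx":0.1,"ty":-0.35,"tz":-0.35,"ax":0,"ay":0,"az":0}]'
python3 - <<'E'
from m import *
t=snap("top","5");s=snap("side","5")
up=lambda a,f:cv2.resize(a,None,fx=f,fy=f,interpolation=cv2.INTER_CUBIC)
c=np.zeros((400,790,3),np.uint8);c[:330,:390]=up(t["img"][200:310,280:410],3);c[:360,400:790]=up(s["img"][210:330,280:410],3);cv2.imwrite("pics/c5.png",c[:,:,::-1])
E
```

```text
clock: 26.95
tcp_pos: [0.3365, -0.2941, 0.2137]
tool_rot: [-179.9, 0.0, 134.6]
contact_force: [0.5, -0.4, 0.3]
grip_width: 0.0854
gripper_force: 0.0
```

View pics/c5.png

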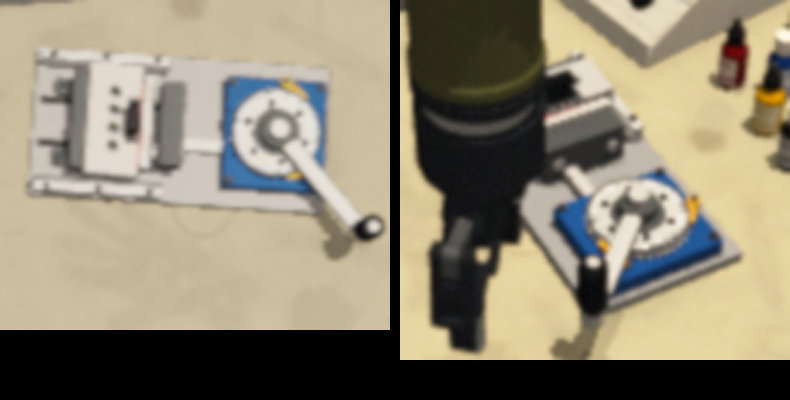

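The mould is shut: the cavities show as four round holes at about (115,110), and the pad is pressed against the loose half. The handle is parked at (370,227), and the robot is clear.

```bash
python3 -c "from rig import *;print(job_done())"
```

```text
the job is handed in; nothing more can be done
None
```

The job is handed in, with no verdict shown: the mould is shut at about 11.3 N on the knob (about 95 N at the pad, by my estimate) and the handle is parked, but my first stroke hit the handle's end stop at about 42 N, above your 15 N limit.

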